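# Count out three tablets through the gate of a counting tray

### The arm

A 6-joint arm with a two-finger parallel gripper is mounted at the origin on the work surface. World frame = base frame: x ahead of the robot, y to its left, z up, the work surface at z = 0. Lengths are in m, angles in rad, forces in N, time in s.
With the tool pointing down it reaches from about 0.375 to 0.9 m from the base axis. Payload 3.1 kg.
Tool frame: the origin (TCP) lies on the centre line of the jaws, within the pads' length; the fingertips stand 25 mm ahead of it and the grasp point (between the pads) lies 6 mm ahead of it; x points along the fingers, y is the direction in which the jaws open and shut, and the axes are right-handed (so a half turn about x gives the same grasp; the last joint's range is limited). The gripper opens to 87 mm and grips with 3 to 60 N. Pads are 19 mm wide; open, the fingers measure 117 mm over their backs; the gripper's body (75 mm by 190 mm) begins 51 mm behind the grasp point.
Start: joints at [-1.286, 0.527, 1.433, -0, 1.181, -0.178], TCP at [0.279, -0.559, 0.248] pointing down, gripper open.
Joint ranges: [-3.08, 3.08], [-0.75, 2.2], [0.22, 2.44], [-1.43, 4.57], [0, 2.65], [-2.85, 2.85]. Speed limits (rad/s): [2.79, 2.79, 3.14, 3.14, 3.14, 3.14].

### API

Orientations are given as a unit quaternion [x, y, z, w].
In Python, from rig import robot gives the robot as it stands. The module is installed in compiled form; this text tells all that it offers.
- The arm moves only by the tool move_arm, never from a script. Its argument "commands" is a list of rows, each a list of 5 numbers: the gripper's target within -1 to 1 (shut at 1, half-way at 0, fully open at -1), then the shift along the tool's x, y, z in mm, then the turn about the tool's x in degrees. A call has 1 to 8 rows; each row is the pose to reach, as a shift and turn from the pose commanded when the call began, along the tool's axes at that moment; what a row does not reach only later rows make up. A row lasts 1/12 s, in which the tool goes at most 41.7 mm and 7.16 degrees, less where a joint would pass 70% of its speed; a pose out of reach is approached as far as the arm can. A call with a gripper value outside its range is refused whole. The fingers move at their own pace and stop on an object; "newtons" is the grip in N (left out, the last holds). Time passes only in rows, so rows that repeat a pose let the fingers close. It gives the time, the measured TCP pose, the force and the opening at its end, in the units of the state.
- robot.get_obs(): the state, without advancing time (a new reading comes with each control period).
- robot.camera(name): name is "side" or "top"; returns a dict with "image" (400x640x3 uint8, red, green, blue), "fx", "fy", "cx", "cy" (pixels), "distortion" ([k1, k2, p1, p2, k3] as OpenCV has them; the pictures are not rectified), "xyz" and "rotation" of the camera in the world. Camera axes: x right, y down, z forward; pixel columns grow to the right and rows downward; lengths in m; the calibration is good to about 2 mm. A picture is of the moment at which its call begins. There is no depth.
- robot.hand_in(): hands the job in, once; it reports no verdict.
Trained networks look in a picture, given as the dict that the camera call returned (one of the last four; its "shot" number tells which), for a name from the list of things; names that differ only in an ending like _2 or _b are one class to them, and where a whole thing is asked for, a point or a joint stands for the part that bears it (a point fixed in the world has none). Each returns a list of dicts, best first, with "p" (0 to 1); they miss things now and then, are a little off and sometimes report something else, mostly with a low value. They report only what shows in the picture. A call takes as long as a camera call. They do not tell look-alikes from the thing itself.
- robot.regions_of(picture, name): "pixels" (400x640 bool, what is visible of it) and "bbox" ([left, top, right, bottom] in pixels, round what is visible of it).
The state is a dict: "time": time; "q": joint angles; "joint_velocities": joint speeds; "joint_torque": joint torques, N m; "position": TCP position; "tool_rot": TCP orientation; "ft_force": force on the tool from outside, world axes, zero at the start; "moment": the same for the moment, N m; "grip_width": finger opening in m.
Only numpy, scipy, OpenCV 4.12 (cv2) and the standard library are available. Lean on these libraries where they do the work, as an engineer would, in place of code of your own. Each camera call takes 0.05 s, during which the arm holds its last target.

### The job

Count out three of the five tablets on the counting tray, whichever three you like: with the fingertips, sweep them one at a time across the plate and through the gate in its rim, so that each has dropped into the catch trough before the next one follows. Do it gently, without pinching, lifting or pressing hard on any tablet. Leave the other two tablets lying on the plate, and leave the desiccant canister on the plate, the vial and the tub standing where they are.

Things in the scene. Friction and masses are not known exactly. Their poses are not given: they have to be found in the camera images.
- tray: fixed steel tablet counting tray. Origin: on the bench under the middle of its counting plate; x points across the plate to the catch trough, y to the left along the trough, z up
- plate (a point): middle of the flat level plate's top, 60 mm above the bench; axes as the tray's. The plate is 170 mm along tray x by 260 mm along tray y inside a rim 4 mm thick that stands 12 mm above it on all four sides. Only the +x rim (inner face 85 mm from here) has an opening: the gate, at its middle
- gate (a point): middle of the gate at plate height, 87 mm from the plate's middle along tray x. It is 40 mm wide along tray y, between rounded jambs 6 mm thick and 12 mm high. The plate ends here, above an open drop of 52 mm: a tablet whose centre is pushed 2 mm or more past this point tips and falls into the trough, so no finger need enter the gate
- trough (a point): middle of the floor of the catch trough behind the +x rim, 118 mm from the plate's middle along tray x, 8 mm above the bench. Open at the top, 58 mm wide (tray x), 264 mm long, outer wall 4 mm thick with its top 62 mm above the bench; its -y end slopes up to a pouring lip 154 mm from the tray's middle line
- tablet1: one of five alike tablets on the plate: a plain off-white flat round disc with a score line, 28 mm across, 10 mm thick, about 11 to 15 g, lying flat at the start; the origin is its centre (5 mm above the plate), z is its axis, yaw is of no account. Loose, slides easily
- tablet2: one of five alike tablets on the plate: a plain off-white flat round disc with a score line, 28 mm across, 10 mm thick, about 11 to 15 g, lying flat at the start; the origin is its centre (5 mm above the plate), z is its axis, yaw is of no account. Loose, slides easily
- tablet3: one of five alike tablets on the plate: a plain off-white flat round disc with a score line, 28 mm across, 10 mm thick, about 11 to 15 g, lying flat at the start; the origin is its centre (5 mm above the plate), z is its axis, yaw is of no account. Loose, slides easily
- tablet4: one of five alike tablets on the plate: a plain off-white flat round disc with a score line, 28 mm across, 10 mm thick, about 11 to 15 g, lying flat at the start; the origin is its centre (5 mm above the plate), z is its axis, yaw is of no account. Loose, slides easily
- tablet5: one of five alike tablets on the plate: a plain off-white flat round disc with a score line, 28 mm across, 10 mm thick, about 11 to 15 g, lying flat at the start; the origin is its centre (5 mm above the plate), z is its axis, yaw is of no account. Loose, slides easily
- canister: desiccant canister from the tablet tub: small plain white upright cylinder, 18 mm across, 24 mm tall, 10 g, loose, standing on the plate among the tablets; origin in the middle of its underside. Not to be swept
- vial: open amber vial standing loose on the bench off the trough's pouring lip, 42 mm across, 66 mm tall; origin in the middle of its underside
- tub: white tablet tub standing loose on the bench left of the tray (tray +y side), 73 mm across, 94 mm tall, without its lid; origin in the middle of its underside
Mind the look-alikes: they are no part of the job. What is shaped like the tablet4 but pink is not meant. What is shaped like the tablet5 but pink is not meant.

How it is judged:
On the way, in this order (a step that is already met when the one before it is completed fails the run):
1. the first tablet lies in the trough, exactly 1 in all, the other 4 still on the plate (((z of tablet1 in the frame of tray below 0.055 m and z of each of tablet2, tablet3, tablet4, tablet5 in the frame of tray above 0.06 m) or (z of tablet2 in the frame of tray below 0.055 m and z of each of tablet1, tablet3, tablet4, tablet5 in the frame of tray above 0.06 m) or (z of tablet3 in the frame of tray below 0.055 m and z of each of tablet1, tablet2, tablet4, tablet5 in the frame of tray above 0.06 m) or (z of tablet4 in the frame of tray below 0.055 m and z of each of tablet1, tablet2, tablet3, tablet5 in the frame of tray above 0.06 m) or (z of tablet5 in the frame of tray below 0.055 m and z of each of tablet1, tablet2, tablet3, tablet4 in the frame of tray above 0.06 m))), for 0.2 s.
2. the second tablet lies in the trough, exactly 2 in all, the other 3 still on the plate (((z of each of tablet1, tablet2 in the frame of tray below 0.055 m and z of each of tablet3, tablet4, tablet5 in the frame of tray above 0.06 m) or (z of each of tablet1, tablet3 in the frame of tray below 0.055 m and z of each of tablet2, tablet4, tablet5 in the frame of tray above 0.06 m) or (z of each of tablet1, tablet4 in the frame of tray below 0.055 m and z of each of tablet2, tablet3, tablet5 in the frame of tray above 0.06 m) or (z of each of tablet1, tablet5 in the frame of tray below 0.055 m and z of each of tablet2, tablet3, tablet4 in the frame of tray above 0.06 m) or (z of each of tablet2, tablet3 in the frame of tray below 0.055 m and z of each of tablet1, tablet4, tablet5 in the frame of tray above 0.06 m) or (z of each of tablet2, tablet4 in the frame of tray below 0.055 m and z of each of tablet1, tablet3, tablet5 in the frame of tray above 0.06 m) or (z of each of tablet2, tablet5 in the frame of tray below 0.055 m and z of each of tablet1, tablet3, tablet4 in the frame of tray above 0.06 m) or (z of each of tablet3, tablet4 in the frame of tray below 0.055 m and z of each of tablet1, tablet2, tablet5 in the frame of tray above 0.06 m) or (z of each of tablet3, tablet5 in the frame of tray below 0.055 m and z of each of tablet1, tablet2, tablet4 in the frame of tray above 0.06 m) or (z of each of tablet4, tablet5 in the frame of tray below 0.055 m and z of each of tablet1, tablet2, tablet3 in the frame of tray above 0.06 m))), for 0.2 s.
3. the third tablet lies in the trough, exactly 3 in all, the other 2 still on the plate (((z of each of tablet1, tablet2, tablet3 in the frame of tray below 0.055 m and z of each of tablet4, tablet5 in the frame of tray above 0.06 m) or (z of each of tablet1, tablet2, tablet4 in the frame of tray below 0.055 m and z of each of tablet3, tablet5 in the frame of tray above 0.06 m) or (z of each of tablet1, tablet2, tablet5 in the frame of tray below 0.055 m and z of each of tablet3, tablet4 in the frame of tray above 0.06 m) or (z of each of tablet1, tablet3, tablet4 in the frame of tray below 0.055 m and z of each of tablet2, tablet5 in the frame of tray above 0.06 m) or (z of each of tablet1, tablet3, tablet5 in the frame of tray below 0.055 m and z of each of tablet2, tablet4 in the frame of tray above 0.06 m) or (z of each of tablet1, tablet4, tablet5 in the frame of tray below 0.055 m and z of each of tablet2, tablet3 in the frame of tray above 0.06 m) or (z of each of tablet2, tablet3, tablet4 in the frame of tray below 0.055 m and z of each of tablet1, tablet5 in the frame of tray above 0.06 m) or (z of each of tablet2, tablet3, tablet5 in the frame of tray below 0.055 m and z of each of tablet1, tablet4 in the frame of tray above 0.06 m) or (z of each of tablet2, tablet4, tablet5 in the frame of tray below 0.055 m and z of each of tablet1, tablet3 in the frame of tray above 0.06 m) or (z of each of tablet3, tablet4, tablet5 in the frame of tray below 0.055 m and z of each of tablet1, tablet2 in the frame of tray above 0.06 m))), for 0.2 s.
At the end, for the whole second after the job is handed in: exactly three tablets in the trough (centres at least 5 mm below the plate's surface), the other two on the plate, all five within the tray's walls, all at rest (under 20 mm/s) (((z of each of tablet1, tablet2, tablet3 in the frame of tray below 0.055 m and z of each of tablet4, tablet5 in the frame of tray above 0.06 m) or (z of each of tablet1, tablet2, tablet4 in the frame of tray below 0.055 m and z of each of tablet3, tablet5 in the frame of tray above 0.06 m) or (z of each of tablet1, tablet2, tablet5 in the frame of tray below 0.055 m and z of each of tablet3, tablet4 in the frame of tray above 0.06 m) or (z of each of tablet1, tablet3, tablet4 in the frame of tray below 0.055 m and z of each of tablet2, tablet5 in the frame of tray above 0.06 m) or (z of each of tablet1, tablet3, tablet5 in the frame of tray below 0.055 m and z of each of tablet2, tablet4 in the frame of tray above 0.06 m) or (z of each of tablet1, tablet4, tablet5 in the frame of tray below 0.055 m and z of each of tablet2, tablet3 in the frame of tray above 0.06 m) or (z of each of tablet2, tablet3, tablet4 in the frame of tray below 0.055 m and z of each of tablet1, tablet5 in the frame of tray above 0.06 m) or (z of each of tablet2, tablet3, tablet5 in the frame of tray below 0.055 m and z of each of tablet1, tablet4 in the frame of tray above 0.06 m) or (z of each of tablet2, tablet4, tablet5 in the frame of tray below 0.055 m and z of each of tablet1, tablet3 in the frame of tray above 0.06 m) or (z of each of tablet3, tablet4, tablet5 in the frame of tray below 0.055 m and z of each of tablet1, tablet2 in the frame of tray above 0.06 m)) and x of tablet1 in the frame of tray between -0.085 and 0.147 m and x of tablet2 in the frame of tray between -0.085 and 0.147 m and x of tablet3 in the frame of tray between -0.085 and 0.147 m and x of tablet4 in the frame of tray between -0.085 and 0.147 m and x of tablet5 in the frame of tray between -0.085 and 0.147 m and y of tablet1 in the frame of tray between -0.15 and 0.13 m and y of tablet2 in the frame of tray between -0.15 and 0.13 m and y of tablet3 in the frame of tray between -0.15 and 0.13 m and y of tablet4 in the frame of tray between -0.15 and 0.13 m and y of tablet5 in the frame of tray between -0.15 and 0.13 m and linear speed of each of tablet1, tablet2, tablet3, tablet4, tablet5 below 0.02 m/s); the robot touches nothing.
It fails at once if a tablet is lifted (centre more than 17 mm above the plate) (z of any of tablet1, tablet2, tablet3, tablet4, tablet5 in the frame of tray above 0.077 m).
It fails at once if a tablet is pinched or pressed hard by the fingers (over 15 N) (contact force between the fingers and tablet1 above 15 N or contact force between the fingers and tablet2 above 15 N or contact force between the fingers and tablet3 above 15 N or contact force between the fingers and tablet4 above 15 N or contact force between the fingers and tablet5 above 15 N).
It fails at once if the desiccant canister is shifted by more than 15 mm or knocked over (distance of canister from where it was at the start of the episode above 0.015 m or angle between canister's own z axis and vertical above 0.3 rad).
It fails at once if the vial is shifted by more than 20 mm or knocked over (distance of vial from where it was at the start of the episode above 0.02 m or angle between vial's own z axis and vertical above 0.3 rad).
It fails at once if the tub is shifted by more than 20 mm or knocked over (distance of tub from where it was at the start of the episode above 0.02 m or angle between tub's own z axis and vertical above 0.3 rad).
It also fails if it takes over 70 s, if anything falls off the work surface, if the arm or the gripper's body presses on something with over 40 N, if the wrist force passes 120 N, or if a joint passes its speed limit or range.

## Working session

There is one attempt and no reset: what is moved stays moved. The work goes in short steps, Python scripts to look and compute and a tool call to move; the robot and the scene stay as the last step left them, time stands still between calls to the robot, and variables do not carry over. Pictures are saved under pics/ and viewed, and the job is handed in when it is done.

Besides the shell and the picture viewer there is one more tool, called after "Call:" by a JSON object that holds its "op" and its "data", one argument or row to a line. move_arm: Moves the arm, as the interface text tells. Its arguments: {"type":"object","properties":{"commands":{"type":"array","items":{"type":"array","items":{"type":"number"}}},"newtons":{"type":"number"}},"required":["commands"]}

```bash
mkdir -p pics; python3 - <<'E'
from rig import robot
import cv2,numpy as np
print(robot.get_obs())
for n in ("top","side"):
    p=robot.camera(n); cv2.imwrite(f"pics/{n}0.png",p["image"][:,:,::-1])
    print(n,{k:v for k,v in p.items() if k!="image"})
    for t in ("tablet1","canister","tray","vial","tub"):
        for r in robot.regions_of(p,t): print(t,round(r["p"],2),r["bbox"],int(r["pixels"].sum()),[round(float(a.mean()),1) for a in np.nonzero(r["pixels"])[::-1]])
E
```

```text
{'time': 0.0, 'q': array([-1.28647284e+00,  5.28433305e-01,  1.43393060e+00, -2.06028820e-05,
        1.18141540e+00, -1.78522577e-01]), 'joint_velocities': array([-0.00085163, -0.00087212,  0.00124143, -0.0006644 , -0.00025205,
        0.00043626]), 'joint_torque': array([-1.69500527e-04, -4.40044606e+01, -1.76592457e+01,  6.33007963e-02,
        5.82660839e-02, -1.54763766e-04]), 'position': array([ 0.2788695 , -0.55855307,  0.24658279]), 'tool_rot': array([-0.68820736, -0.16295829,  0.68830257, -0.16141497]), 'ft_force': array([ 0.18653306, -0.43661961,  0.64674311]), 'moment': array([ 0.00361229, -0.02517172, -0.01617981]), 'grip_width': 0.08675728440147548}
top {'fx': 503.8924129085176, 'fy': 503.8924129085176, 'cx': 321.51724551218626, 'cy': 202.59162514577375, 'distortion': array([-0.01949242,  0.        ,  0.        ,  0.        ,  0.        ]), 'xyz': array([0.36344791, 0.03214393, 1.31704494]), 'rotation': array([-0.65723165,  0.74677618, -0.0762833 ,  0.06747405]), 'shot': 1}
tablet1 0.68 [287.9, 210.1, 298.0, 220.2] 67 [291.9, 213.1]
tablet1 0.67 [328.9, 223.9, 338.5, 236
[... 847 characters left out ...]
175.4, 315.0, 181.7] 91 [309.9, 177.5]
tablet1 0.67 [235.3, 258.4, 246.2, 269.7] 120 [240.2, 264.5]
tablet1 0.66 [324.3, 227.1, 338.4, 235.8] 105 [332.7, 231.2]
tablet1 0.59 [285.6, 185.3, 305.3, 195.2] 126 [295.0, 188.5]
tablet1 0.59 [289.0, 208.3, 299.7, 218.9] 98 [293.1, 212.2]
tablet1 0.58 [298.9, 221.1, 313.0, 231.6] 117 [306.8, 226.6]
tablet1 0.44 [339.0, 296.0, 348.9, 310.3] 136 [342.8, 302.1]
canister 0.67 [285.6, 238.0, 295.4, 250.3] 98 [286.5, 244.3]
canister 0.25 [385.8, 258.3, 411.7, 296.7] 643 [397.9, 277.8]
tray 0.68 [250.8, 155.1, 397.3, 279.9] 11779 [319.7, 217.2]
vial 0.82 [388.6, 260.0, 410.4, 295.3] 587 [397.8, 278.0]
tub 0.7 [254.6, 136.4, 285.8, 174.5] 904 [269.1, 152.7]
```

```bash
python3 - <<'E'
import cv2
a=cv2.imread("pics/top0.png")[130:310,220:430]; cv2.imwrite("pics/top0c.png",cv2.resize(a,None,fx=3.3,fy=3.3,interpolation=cv2.INTER_CUBIC))
a=cv2.imread("pics/side0.png")[120:320,225:425]; cv2.imwrite("pics/side0c.png",cv2.resize(a,None,fx=3,fy=3,interpolation=cv2.INTER_CUBIC))
E
```

```text
(no output)
```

View pics/top0c.png

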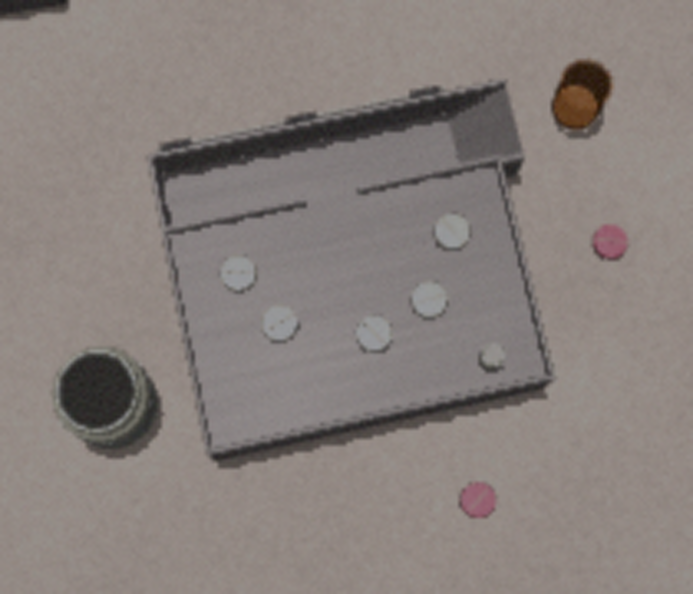

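View pics/side0c.png

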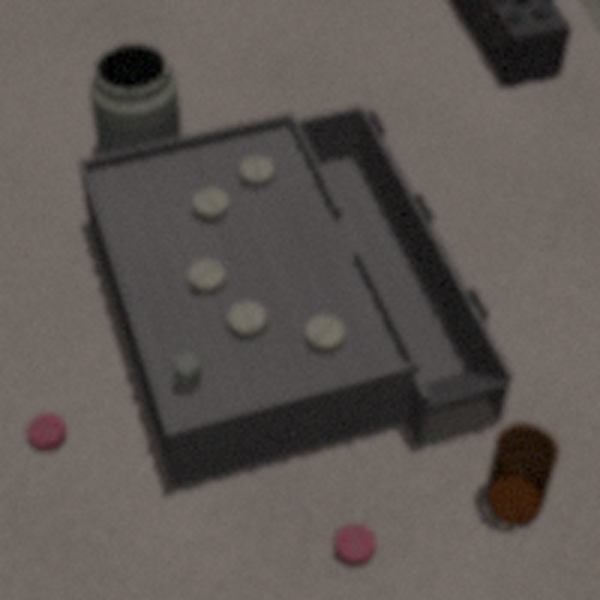

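View pics/top0.png

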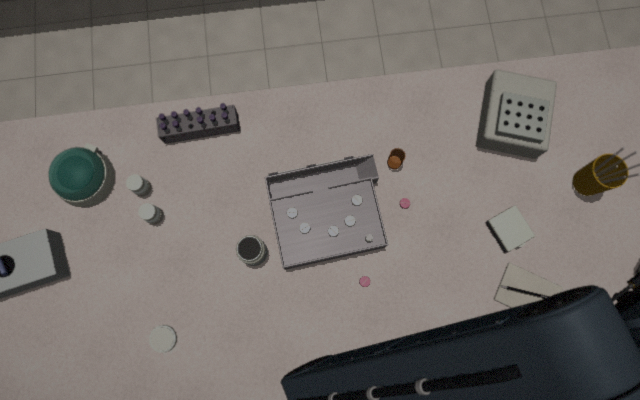

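The top picture shows five off-white scored discs on the plate at (292,213), (305,228), (333,231), (350,221) and (357,200). The canister is at (369,238). The look-alikes are the pink discs on the bench at (405,203) and (365,281), plus loose white lids at (150,212), (136,184) and (162,338). The gate is at about (321,191), on the side away from the robot. Next I'll measure.

```bash
cat > h.py <<'E'
import numpy as np,cv2
from scipy.spatial.transform import Rotation as R
from scipy.optimize import least_squares
def KD(p): return np.array([[p["fx"],0,p["cx"]],[0,p["fy"],p["cy"]],[0,0,1]]),np.array(p["distortion"])
def proj(p,X):
    Rm=R.from_quat(p["rotation"]).as_matrix(); K,D=KD(p)
    return cv2.projectPoints(((np.atleast_2d(X)-p["xyz"])@Rm).astype(float),np.zeros(3),np.zeros(3),K,D)[0][:,0]
def unproj(p,uv,z):
    Rm=R.from_quat(p["rotation"]).as_matrix(); K,D=KD(p)
    n=cv2.undistortPoints(np.array(uv,float).reshape(-1,1,2),K,D)[:,0]
    d=np.c_[n,np.ones(len(n))]@Rm.T
    return p["xyz"]+d*((z-p["xyz"][2])/d[:,2])[:,None]
def t2w(t,X):  # tray pose t=(x,y,yaw)
    X=np.atleast_2d(X).astype(float); c,s=np.cos(t[2]),np.sin(t[2])
    return np.c_[t[0]+c*X[:,0]-s*X[:,1],t[1]+s*X[:,0]+c*X[:,1],X[:,2]]
def w2t(t,X):
    X=np.atleast_2d(X); c,s=np.cos(t[2]),np.sin(t[2]); d=X[:,:2]-t[:2]
    return np.c_[c*d[:,0]+s*d[:,1],-s*d[:,0]+c*d[:,1]]
LINES=[[(-.089,-.134,.072),(.089,-.134,.072)],[(-.089,.134,.072),(.089,.134,.072)],[(-.089,-.134,.072),(-.089,.134,.072)],
 [(.085,-.134,.072),(.085,-.02,.072)],[(.085,.134,.072),(.085,.02,.072)],[(.151,-.154,.062),(.151,.136,.062)],[(-.085,-.13,.06),(-.085,.13,.06)],[(-.085,.13,.06),(.085,.13,.06)],[(-.089,-.134,0),(-.089,.134,0)]]
def overlay(p,t,f,box,s,pts=()):
    im=p["image"][:,:,::-1].copy(); x0,y0,x1,y1=box
    im=cv2.resize(im[y0:y1,x0:x1],None,fx=s,fy=s,interpolation=cv2.INTER_CUBIC)
    q=lambda X:[tuple(int(v) for v in ((u+.5-np.array([x0,y0]))*s)) for u in proj(p,X)]
    for l in LINES:
        a,b=q(t2w(t,l)); cv2.line(im,a,b,(0,255,0),1)
    for X in pts: cv2.circle(im,q(X)[0],3,(0,0,255),-1)
    cv2.imwrite(f,im)
E
python3 - <<'E'
from h import *; from rig import robot
pt=robot.camera("top"); ps=robot.camera("side")
# clicks: top crop (s=3.3, off 220,130), side crop (s=3, off 225,120)
ct=[((212,450),(-.089,.134,.072)),((551,379),(-.089,-.134,.072)),((501,163),(.089,-.134,.072)),((165,231),(.089,.134,.072)),((152,157),(.151,.134,.062))]
cs=[((84,163),(-.089,.134,.072)),((166,434),(-.089,-.134,.072)),((413,368),(.089,-.134,.072)),((292,120),(.089,.134,.072)),]
def res(t,w=(1,1)):
    r=[]
    for c,X in ct: r.append(w[0]*(proj(pt,t2w(t,X))[0]-(np.array(c)/3.3+[219.5,129.5])))
    for c,X in cs: r.append(w[1]*(proj(ps,t2w(t,X))[0]-(np.array(c)/3+[224.5,119.5])))
    return np.ravel(r)
for w in ((1,1),(1,0),(0,1)):
    s=least_squares(res,[.4,0,.1],args=(w,)); print(w,s.x.round(4),np.abs(s.fun).max().round(2))
    if w==(1,1): t=s.x; print(s.fun.round(1))
np.save("tray.npy",t)
overlay(pt,t,"pics/ov_t.png",(220,130,430,310),3.3); overlay(ps,t,"pics/ov_s.png",(225,120,425,320),3)
for p,n in ((pt,"top"),(ps,"side")):
    for name,z in (("tablet1",.066),("canister",.075)):
      for r in robot.regions_of(p,name):
        b=np.array(r["bbox"]); c=[(b[0]+b[2])/2,(b[1]+b[3])/2]; print(n,name,round(r["p"],2),w2t(t,unproj(p,[c],z)).round(4)[0]*1000)
    # brightness blobs
    im=p["image"].astype(int); 
    g=cv2.cvtColor(p["image"],cv2.COLOR_RGB2GRAY)
    corn=proj(p,t2w(t,[(-.082,-.127,.06),(-.082,.127,.06),(.082,.127,.06),(.082,-.127,.06)]))
    m=np.zeros(g.shape,np.uint8); cv2.fillConvexPoly(m,corn.astype(np.int32),1)
    th=np.median(g[m>0])+25
    k,l,st,ce=cv2.connectedComponentsWithStats(((g>th)&(m>0)).astype(np.uint8))
    for i in range(1,k):
        if st[i,4]>15: print(n,"blob",st[i,4],ce[i].round(1),(1000*w2t(t,unproj(p,[ce[i]],.068))[0]).round(1),unproj(p,[ce[i]],.068)[0].round(3))
E
```

```text
(1, 1) [ 0.5691 -0.0108  0.0807] 2.34
[-1.1  1.6  2.2  0.7  1.1 -1.9 -0.3 -1.2 -0.5 -1.  -1.9 -1.  -1.1  0.7
  1.3 -0.   0.4 -2.3]
(1, 0) [ 0.5684 -0.01    0.0814] 1.97
(0, 1) [ 0.5696 -0.0119  0.0777] 2.05
top tablet1 0.68 [ 33.4 -81.8]
top tablet1 0.62 [41.6 82.9]
top tablet1 0.42 [-24.4  -9.1]
top tablet1 0.42 [   7.8 -200.3]
top canister 0.59 [-65.2 -90.8]
side tablet1 0.6 [   7.2 -246.6]
side tablet1 0.58 [37.7 74.9]
side tablet1 0.55 [ 43.9 -87.7]
side tablet1 0.53 [ -9.8 -53.3]
side tablet1 0.46 [-158.7 -107.9]
side canister 0.66 [-59.4 -94.6]
side blob 40 [310.2 175.7] [43.2 85.7] [0.605 0.078 0.068]
side blob 39 [294.7 186.3] [-0.8 63.7] [0.563 0.053 0.068]
side blob 49 [293.1 210.8] [-24.3  -6.1] [ 0.545 -0.019  0.068]
side blob 62 [306.7 224.7] [ -7.1 -52.2] [ 0.566 -0.063  0.068]
side blob 61 [333.1 229.4] [ 42.  -81.4] [ 0.618 -0.088  0.068]
```

View pics/ov_t.png

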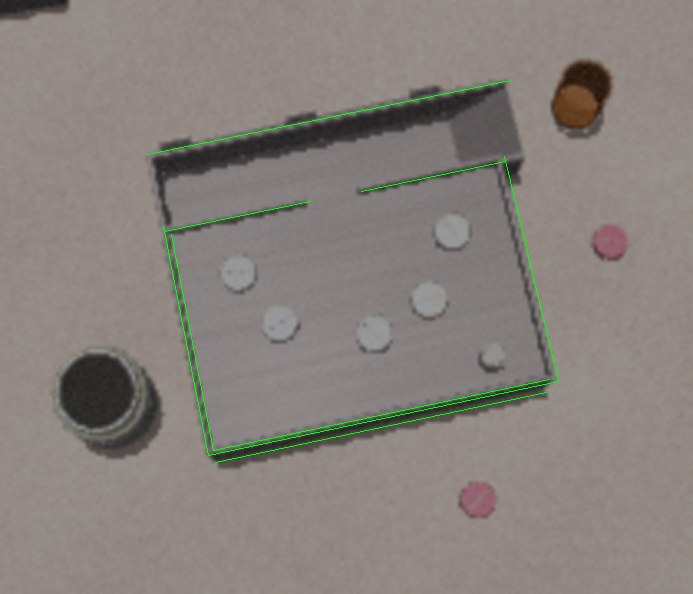

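View pics/ov_s.png

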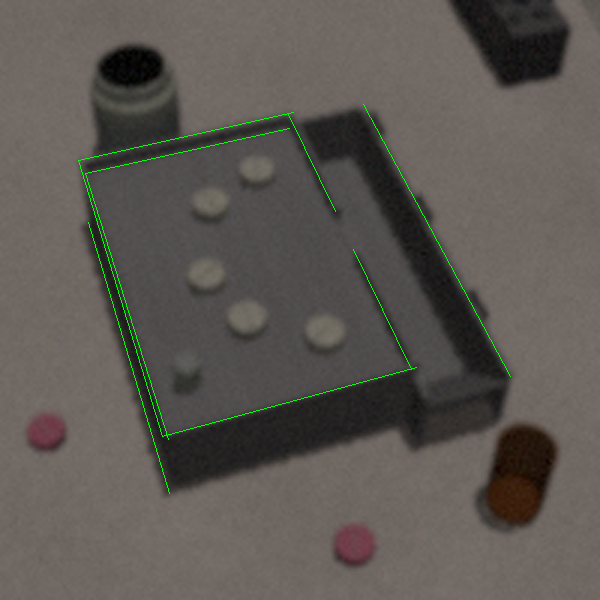

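```bash
python3 - <<'E'
from h import *
im=cv2.imread("pics/top0.png")
tiles=[]
for (x,y) in ((265,192),(365,170),(278,255),(372,235)):
    tiles.append(cv2.resize(im[y:y+26,x:x+26] if 0 else im[y:y+26,x:x+26],(390,290),interpolation=cv2.INTER_NEAREST))
cv2.imwrite("pics/z.png",np.vstack([np.hstack(tiles[:2]),np.hstack(tiles[2:])]))
cv2.imwrite("pics/zg.png",cv2.resize(im[178:205,296:346],None,fx=15,fy=15,interpolation=cv2.INTER_NEAREST))
E
```

```text
(no output)
```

View pics/z.png

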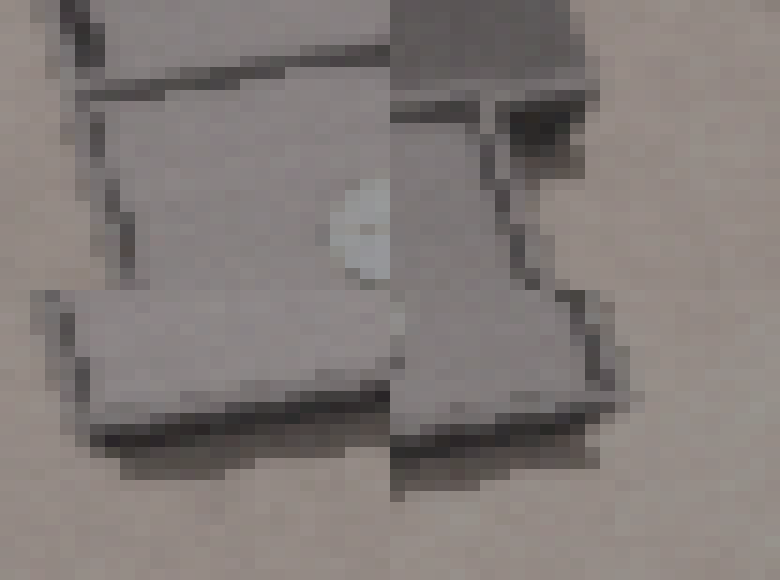

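View pics/zg.png

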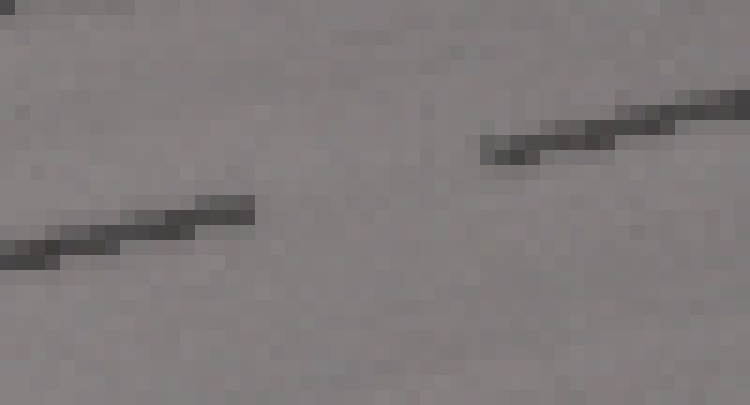

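```bash
python3 - <<'E'
from h import *; from rig import robot
pt=robot.camera("top"); ps=robot.camera("side")
ct=[((283,268.5),(-.089,.134,.072)),((387.7,245.3),(-.089,-.134,.072)),((372.3,179),(.089,-.134,.072)),((270,200.2),(.089,.134,.072)),((313,192.1),(.085,.02,.066)),((328,188),(.085,-.02,.066)),]
cs=[((84,163),(-.089,.134,.072)),((166,434),(-.089,-.134,.072)),((413,368),(.089,-.134,.072)),((292,120),(.089,.134,.072)),((338,215),(.087,.02,.066)),((356,254),(.087,-.02,.072))]
def res(t,w=(1,1)):
    r=[]
    for c,X in ct: r.append(w[0]*(proj(pt,t2w(t,X))[0]+t[3:5]-(np.array(c)-.5)))
    for c,X in cs: r.append(w[1]*(proj(ps,t2w(t,X))[0]+t[5:7]-(np.array(c)/3+[224.5,119.5])))
    r.append(t[3:7]*.5)
    return np.concatenate(r)
s=least_squares(res,[.57,0,.08,0,0,0,0]); t=s.x; print(t.round(4)); print(s.fun.round(1)); 
np.save("tray.npy",t)
for w in ((1,0),(0,1)): print(least_squares(lambda a:res(np.r_[a,0,0,0,0],w),[.57,0,.08]).x.round(4))
for p,n,sh in ((pt,"top",t[3:5]),(ps,"side",t[5:7])):
    g=cv2.cvtColor(p["image"],cv2.COLOR_RGB2GRAY)
    corn=proj(p,t2w(t,[(-.082,-.127,.06),(-.082,.127,.06),(.082,.127,.06),(.082,-.127,.06)]))
    m=np.zeros(g.shape,np.uint8); cv2.fillConvexPoly(m,corn.astype(np.int32),1)
    th=np.median(g[m>0])+14
    k,l,st,ce=cv2.connectedComponentsWithStats(((g>th)&(m>0)).astype(np.uint8))
    for i in range(1,k):
        if st[i,4]>10: print(n,"blob",st[i,4],ce[i].round(1),(1000*w2t(t,unproj(p,[ce[i]-sh],.0695))[0]).round(1))
    rs=robot.regions_of(p,"canister")
    for r in rs: b=np.array(r["bbox"]); print(n,"can",r["p"],b,1000*w2t(t,unproj(p,[[(b[0]+b[2])/2-.5-sh[0],(b[1]+b[3])/2-.5-sh[1]]],.073)))
    for nm,z in (("tub",.047),("vial",.033)):
      for r in robot.regions_of(p,nm)[:1]: b=np.array(r["bbox"]); print(n,nm,1000*w2t(t,unproj(p,[[(b[0]+b[2])/2,(b[1]+b[3])/2]],z)))
o=robot.get_obs(); print(R.from_quat(o["tool_rot"]).as_matrix().round(3), w2t(t,[o["position"]]))
E
```

```text
[ 0.5699 -0.006   0.0814  1.1424  0.5608  0.3634  2.2483]
[-0.7 -0.   0.7  0.7 -0.2 -1.  -1.1 -0.9  0.4  0.1  0.7  1.  -1.5 -0.1
 -0.7  0.8  1.4  0.3  0.6 -1.4  0.   1.1  0.2 -1.2  0.6  0.3  0.2  1.1]
[ 0.5681 -0.0089  0.0851]
[ 0.5693 -0.012   0.0774]
top blob 66 [356.7 199.6] [ 41.1 -84.2]
top blob 66 [291.9 212. ] [43.9 82.4]
top blob 68 [349.6 220.1] [ -6.6 -55.3]
top blob 69 [304.2 227. ] [-0.1 59.8]
top blob 67 [333.  230.4] [-23.6  -8.9]
top can 0.37 [363.9 233.7 372.6 241.9] [[-58.82178741 -89.66994239]]
top tub [[-33.40987649 201.52631406]]
top vial [[ 127.77857052 -225.95198153]]
side blob 69 [310.3 175.4] [43.6 88. ]
side blob 75 [294.9 186.3] [-0.8 64.7]
side blob 87 [293.4 210.3] [-23.7  -4.5]
side blob 92 [306.8 224.8] [ -7.5 -52.3]
side blob 99 [333.  229.5] [ 41.3 -81.4]
side can 0.45 [283.3 237.2 295.6 252.7] [[-57.80065988 -92.82779789]]
side tub [[-27.52642855 211.74722667]]
[[ 0.     0.446 -0.895]
 [ 0.    -0.895 -0.446]
 [-1.     0.    -0.   ]] [[-0.33489679 -0.5277501 ]]
```

```bash
cat > plan.py <<'E'
# usage: plan.py trayx_mm trayy_mm tcpz_mm pushdir_deg  -> shift in tool mm, turn deg (mid of pads at tray x,y ; push direction = -tool z)
import sys; from h import *; from rig import robot
t=np.load("tray3.npy")
o=robot.get_obs(); M=R.from_quat(o["tool_rot"]).as_matrix()
print("t",round(float(o["time"]),2),"tray mm",(1000*w2t(t,[o["position"]])[0]).round(1),"z",round(1000*o["position"][2],1),"dir",round(float(np.degrees(np.arctan2(-M[1,2],-M[0,2])-t[2])),1),"F",o["ft_force"].round(1),"w",round(1000*float(o["grip_width"]),1))
a=[float(v) for v in sys.argv[1:]]
for i in range(0,len(a),4):
    x,y,z,d=a[i:i+4]
    X=t2w(t,[(x/1000,y/1000,z/1000)])[0]
    s=1000*(M.T@(X-o["position"]))
    cur=np.arctan2(-M[1,2],-M[0,2])-t[2]
    turn=-(d-np.degrees(cur)); turn=(turn+180)%360-180
    print("shift",s.round(1),"turn",round(float(turn),1))
E
python3 -c "import numpy as np;np.save('tray3.npy',np.array([.569,-.009,.0812]))"
python3 plan.py -53 -7 160 3.6
```

```text
t 1.3 tray mm [-333.6 -524.9] z 247.6 dir 21.9 F [ 0.7 -0.9 -0.1] w 86.9
shift [  87.6 -376.1 -453.3] turn 18.3
```

Call:
{"op": "move_arm", "data": {
  "commands": [
    [0.63,0,-188,-227,9],
    [0.63,0,-188,-227,9],
    [0.63,0,-188,-227,9],
    [0.63,0,-188,-227,9],
    [0.63,0,-188,-227,9],
    [0.63,0,-188,-227,9],
    [0.63,0,-188,-227,9],
    [0.63,0,-188,-227,9]
  ],
  "newtons": 10
}}

```text
time: 1.97
position: [0.399, -0.2826, 0.2474]
tool_rot: [-0.698, -0.111, 0.699, -0.108]
ft_force: [-0.6, 0.5, -0.0]
grip_width: 0.0418
```

```bash
python3 plan.py -53 -7 160 3.6
```

```text
t 1.97 tray mm [-191.6 -258.9] z 247.4 dir 13.2 F [-0.6  0.5 -0. ] w 41.8
shift [  88.7 -213.2 -192.3] turn 9.6
```

Call:
{"op": "move_arm", "data": {
  "commands": [
    [0.63,20,-213,-192,9.6],
    [0.63,20,-213,-192,9.6],
    [0.63,20,-213,-192,9.6],
    [0.63,20,-213,-192,9.6],
    [0.63,40,-213,-192,9.6],
    [0.63,80,-213,-192,9.6],
    [0.63,80,-213,-192,9.6],
    [0.63,80,-213,-192,9.6]
  ]
}}

```text
time: 2.63
position: [0.5174, -0.0255, 0.1656]
tool_rot: [-0.705, -0.05, 0.706, -0.049]
ft_force: [-0.1, -0.0, -0.1]
grip_width: 0.0162
```

```bash
python3 plan.py -53 -7 89 3.6; python3 - <<'E'
from h import *; from rig import robot
for n,b,s in (("top",(220,130,430,310),3.3),("side",(225,120,425,320),3)):
    p=robot.camera(n); overlay(p,np.load("tray3.npy"),f"pics/a_{n}.png",b,s)
E
```

```text
t 2.63 tray mm [-52.8 -12.2] z 165.6 dir 3.4 F [-0.1 -0.  -0.1] w 16.2
shift [76.6 -5.1 -0.2] turn -0.2
```

View pics/a_side.png

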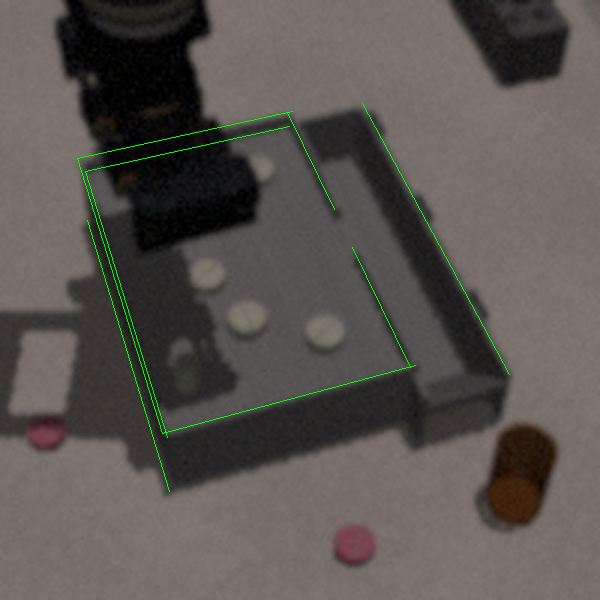

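View pics/a_top.png

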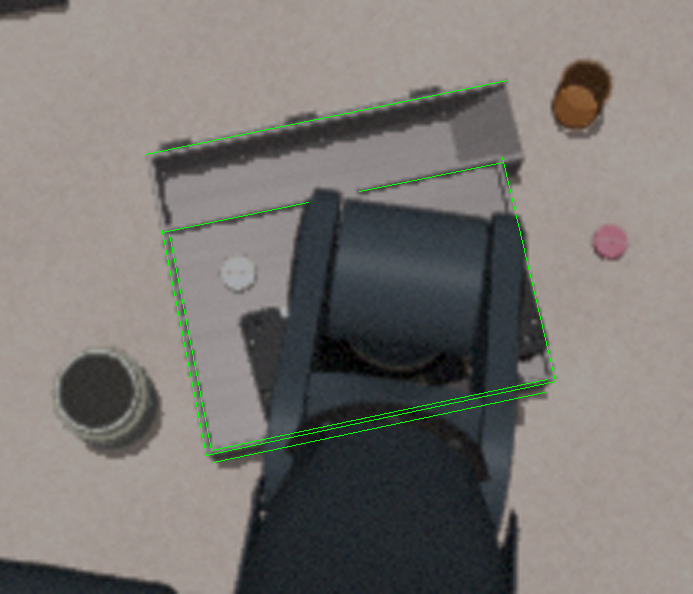

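The side view shows the jaws above the plate just behind the middle tablet, which is at crop (207,273). From above, the arm hides most of the plate. Next I'll lower behind the tablet.

Call:
{"op": "move_arm", "data": {
  "commands": [
    [0.63,25,-5,0,0],
    [0.63,45,-5,0,0],
    [0.63,60,-5,0,0],
    [0.63,70,-5,0,0],
    [0.63,75,-5,0,0],
    [0.63,75,-5,0,0]
  ]
}}

```text
time: 3.23
position: [0.5164, -0.0247, 0.0922]
tool_rot: [-0.705, -0.048, 0.706, -0.048]
ft_force: [-0.1, -0.9, 0.3]
grip_width: 0.0162
```

```bash
python3 plan.py 40 -1 89 3.6 68 0 89 0;  python3 - <<'E'
from h import *; from rig import robot
p=robot.camera("side"); overlay(p,np.load("tray3.npy"),f"pics/b_side.png",(225,140,365,270),5)
E
```

```text
t 3.23 tray mm [-53.7 -11.4] z 92.2 dir 3.2 F [-0.1 -0.9  0.3] w 16.2
shift [  3.2  -5.2 -94.1] turn -0.4
shift [   3.1   -4.6 -122.1] turn 3.2
```

View pics/b_side.png

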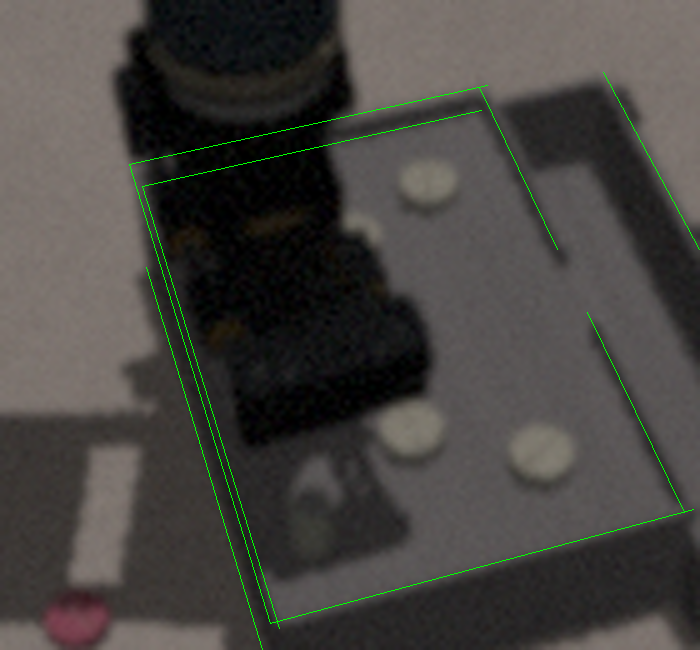

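```bash
python3 plan.py 40 -1 89 3.6 ; python3 -c "
from rig import robot
print(robot.get_obs()['position'],robot.get_obs()['q'])"
```

```text
t 3.28 tray mm [-53.3 -11.3] z 92.8 dir 3.2 F [-0.2 -0.4 -0.1] w 16.2
shift [  3.9  -5.1 -93.7] turn -0.4
[ 0.51680881 -0.02461042  0.09282863] [-2.63747923e-01  6.30419199e-01  1.82841434e+00 -1.52466860e-04
  6.82323410e-01  1.16990360e+00]
```

Call:
{"op": "move_arm", "data": {
  "commands": [
    [0.63,1,0,0,0],
    [0.63,1,0,0,0]
  ]
}}

```text
time: 3.45
position: [0.5172, -0.0242, 0.0924]
tool_rot: [0.706, 0.048, -0.705, 0.049]
ft_force: [-0.0, 0.3, 0.7]
grip_width: 0.016
```

```bash
python3 plan.py 40 -1 89 3.6 
```

```text
t 3.45 tray mm [-52.9 -11. ] z 92.4 dir 3.2 F [-0.   0.3  0.7] w 16.0
shift [  3.6  -4.7 -93.3] turn -0.4
```

Call:
{"op": "move_arm", "data": {
  "commands": [
    [0.63,3,-4,0,0],
    [0.63,3,-4,0,0],
    [0.63,3,-4,0,0]
  ]
}}

```text
time: 3.7
position: [0.5159, -0.0195, 0.0887]
tool_rot: [-0.705, -0.049, 0.705, -0.049]
ft_force: [-0.2, 0.6, -0.0]
grip_width: 0.0161
```

```bash
python3 plan.py 40 -1 89 3.6 
```

```text
t 3.7 tray mm [-53.8  -6.1] z 88.7 dir 3.3 F [-0.2  0.6 -0. ] w 16.1
shift [ -0.3   0.3 -94. ] turn -0.3
```

Call:
{"op": "move_arm", "data": {
  "commands": [
    [0.63,0,0,-6,0],
    [0.63,0,0,-12,0],
    [0.63,0,0,-18,0],
    [0.63,0,0,-24,0],
    [0.63,0,0,-30,0],
    [0.63,0,0,-36,0],
    [0.63,0,0,-42,0],
    [0.63,0,0,-48,0]
  ]
}}

```text
time: 4.37
position: [0.5642, -0.0131, 0.0885]
tool_rot: [-0.705, -0.049, 0.705, -0.049]
ft_force: [-0.1, -0.0, -0.3]
grip_width: 0.0163
```

```bash
python3 plan.py 40 -1 89 3.6 ;  python3 - <<'E'
from h import *; from rig import robot
p=robot.camera("side"); overlay(p,np.load("tray3.npy"),f"pics/c_side.png",(225,140,365,270),5)
E
```

```text
t 4.37 tray mm [-5.2 -3.7] z 88.5 dir 3.3 F [-0.1 -0.  -0.3] w 16.3
shift [ -0.5  -0.1 -45.2] turn -0.3
```

View pics/c_side.png

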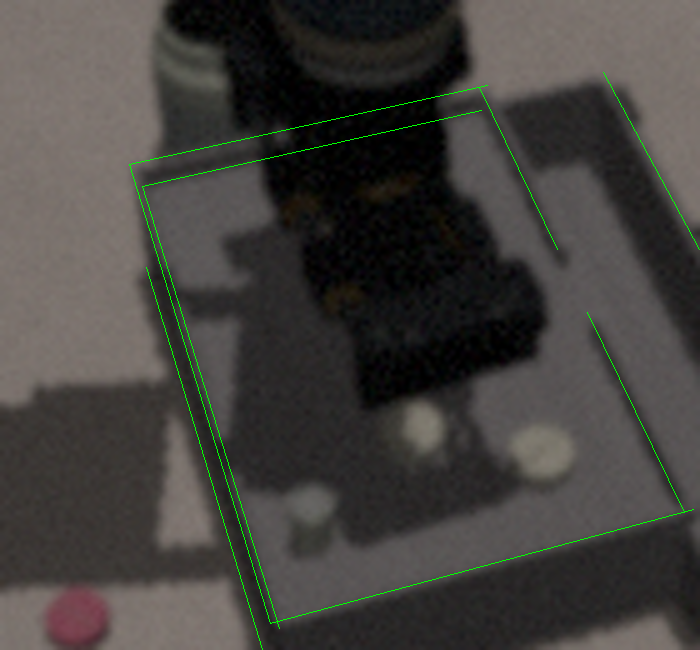

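The gripper's body hides the tablet being pushed. The other tablets and the canister at crop (312,510) haven't moved.

Call:
{"op": "move_arm", "data": {
  "commands": [
    [0.63,0,0,-6,0],
    [0.63,0,0,-12,0],
    [0.63,0,0,-18,0],
    [0.63,0,0,-24,0],
    [0.63,0,0,-30,0],
    [0.63,0,0,-36,0],
    [0.63,0,0,-42,0],
    [0.63,0,0,-45,0]
  ]
}}

```text
time: 5.08
position: [0.6093, -0.007, 0.0886]
tool_rot: [0.706, 0.049, -0.705, 0.049]
ft_force: [1.0, -1.0, -0.2]
grip_width: 0.016
```

```bash
python3 plan.py 68 0 89 0 ;  python3 - <<'E'
from h import *; from rig import robot
T=np.load("tray3.npy")
p=robot.camera("side"); overlay(p,T,f"pics/d_side.png",(225,140,365,270),5)
p=robot.camera("top"); overlay(p,T,f"pics/d_top.png",(220,130,430,310),3.3)
E
```

```text
t 5.08 tray mm [40.3 -1.2] z 88.6 dir 3.3 F [ 1.  -1.  -0.2] w 16.0
shift [ -0.4   0.3 -27.7] turn 3.3
```

View pics/d_side.png

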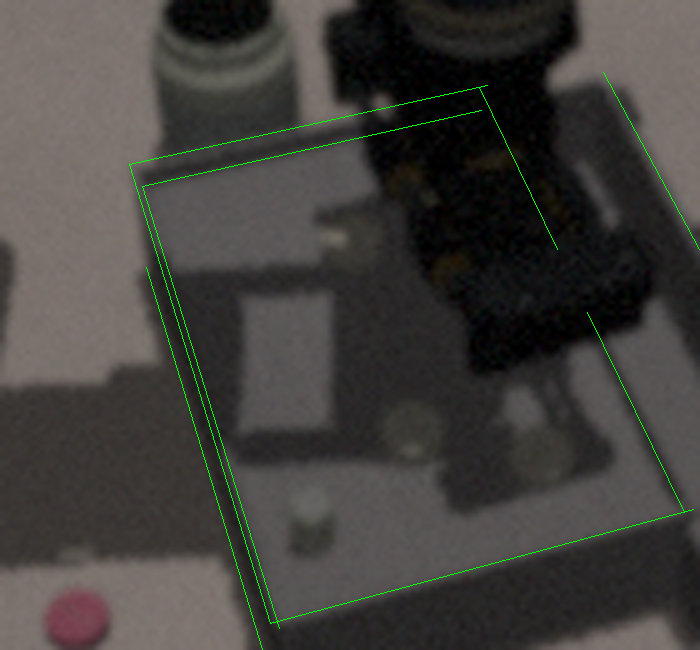

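View pics/d_top.png

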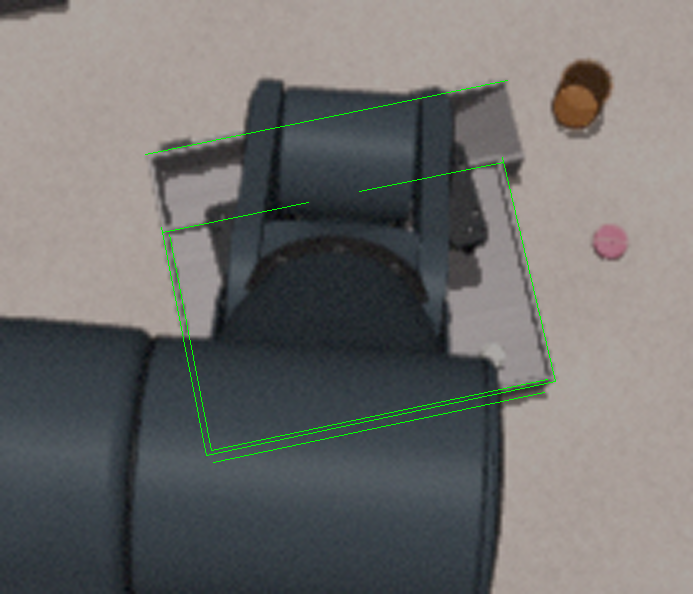

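The gate is hidden, so I'll back off once to check how the tablet lines up with it.

Call:
{"op": "move_arm", "data": {
  "commands": [
    [0.63,0,0,8,0],
    [0.63,0,0,20,0],
    [0.63,-30,0,30,0],
    [0.63,-60,0,70,0],
    [0.63,-60,0,110,0],
    [0.63,-60,0,140,0],
    [0.63,-60,0,150,0]
  ]
}}

```text
time: 5.77
position: [0.4514, -0.0263, 0.1487]
tool_rot: [-0.702, -0.05, 0.709, -0.048]
ft_force: [-0.8, 0.9, -0.8]
grip_width: 0.0161
```

```bash
cat > look.py <<'E'
import sys; from h import *; from rig import robot
T=np.load("tray.npy"); n=sys.argv[1]
for cam,b,s,sh in (("side",(225,140,365,270),5,T[5:7]),("top",(250,140,400,280),4,T[3:5])):
    p=robot.camera(cam); overlay(p,np.load("tray3.npy"),f"pics/{n}_{cam}.png",b,s)
    g=cv2.cvtColor(p["image"],cv2.COLOR_RGB2GRAY)
    corn=proj(p,t2w(T,[(-.08,-.125,.06),(-.08,.125,.06),(.084,.125,.06),(.084,.02,.06),(.11,.02,.06),(.11,-.02,.06),(.084,-.02,.06),(.084,-.125,.06)]))
    m=np.zeros(g.shape,np.uint8); cv2.fillPoly(m,[(corn+sh).astype(np.int32)],1)
    v=g[(m>0)&(g>60)]; th=np.median(v)+(14 if cam=="top" else 18)
    k,l,st,ce=cv2.connectedComponentsWithStats(((g>th)&(m>0)).astype(np.uint8))
    for i in range(1,k):
        if st[i,4]>10: print(cam,st[i,4],ce[i].round(1),(1000*w2t(T,unproj(p,[ce[i]-sh],.0695))[0]).round(1))
E
python3 look.py e
```

```text
side 61 [310.3 175.4] [43.6 88. ]
side 69 [294.9 186.3] [-0.9 64.6]
side 70 [329.3 198.3] [62.6  4.8]
side 83 [306.8 224.8] [ -7.6 -52.4]
side 91 [333.  229.6] [ 41.3 -81.7]
top 68 [322.  198.1] [63.   0.8]
top 74 [356.7 199.4] [ 41.6 -84.3]
top 71 [291.7 212.1] [43.6 83.1]
top 76 [349.6 220. ] [ -6.3 -55.4]
top 78 [304.3 227.2] [-0.6 59.6]
```

View pics/e_side.png

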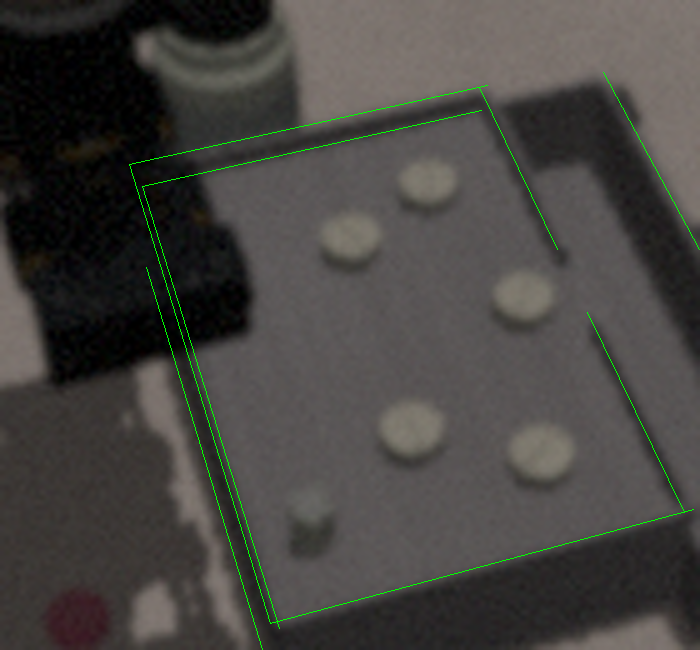

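View pics/e_top.png

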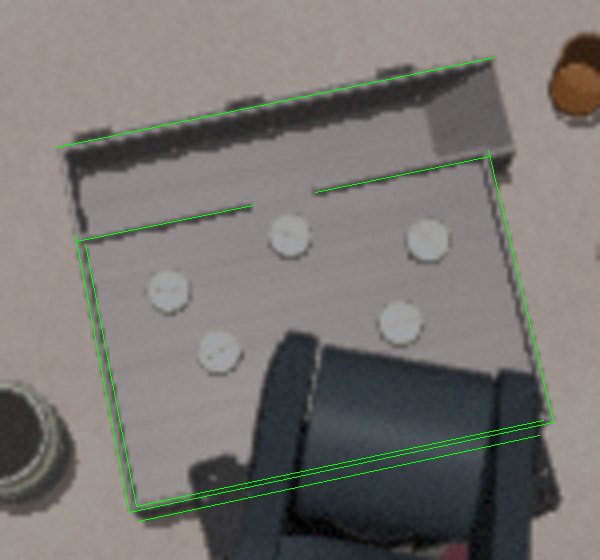

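The tablet sits centred in front of the gate: crop top (290,236), with the gate's middle at (283,198) along the tray's x axis. The tool frame agrees with the pictures to about 2 mm. Next I'll push it through.

```bash
python3 plan.py 22 -1 89 0
```

```text
t 5.87 tray mm [-114.1   -9. ] z 148.7 dir 3.2 F [ 0.9 -0.1 -0.1] w 16.1
shift [  59.3   -0.4 -136.5] turn 3.2
```

Call:
{"op": "move_arm", "data": {
  "commands": [
    [0.63,0,0,-40,3],
    [0.63,0,0,-80,3],
    [0.63,10,0,-115,3],
    [0.63,35,0,-130,3],
    [0.63,52,0,-135,3],
    [0.63,59,0,-135,3],
    [0.63,59,0,-135,3]
  ]
}}

```text
time: 6.45
position: [0.5928, -0.0086, 0.0872]
tool_rot: [-0.705, -0.031, 0.708, -0.03]
ft_force: [-0.5, 0.5, 0.1]
grip_width: 0.0161
```

```bash
python3 plan.py 70 -1 89 0
```

```text
t 6.45 tray mm [23.8 -1.6] z 87.2 dir 0.3 F [-0.5  0.5  0.1] w 16.1
shift [ -2.   -0.3 -46.2] turn 0.3
```

Call:
{"op": "move_arm", "data": {
  "commands": [
    [0.63,-1,0,-8,0],
    [0.63,-1,0,-15,0],
    [0.63,-1,0,-21,0],
    [0.63,-1,0,-27,0],
    [0.63,-1,0,-33,0],
    [0.63,-1,0,-39,0],
    [0.63,-1,0,-44,0],
    [0.63,-1,0,-47,0]
  ]
}}

```text
time: 7.12
position: [0.641, -0.0051, 0.0908]
tool_rot: [0.707, 0.03, -0.706, 0.03]
ft_force: [-0.3, -0.2, -0.2]
grip_width: 0.0159
```

```bash
python3 plan.py 70 -1 89 0
```

```text
t 7.12 tray mm [72.1 -1.9] z 90.8 dir 0.3 F [-0.3 -0.2 -0.2] w 15.9
shift [ 1.8 -0.9  2.1] turn 0.3
```

Call:
{"op": "move_arm", "data": {
  "commands": [
    [0.63,0,0,8,0],
    [0.63,-10,0,24,0],
    [0.63,-40,0,50,0],
    [0.63,-60,0,90,0],
    [0.63,-60,0,130,0],
    [0.63,-60,0,165,0],
    [0.63,-60,0,185,0]
  ]
}}

```text
time: 7.7
position: [0.4493, -0.0198, 0.1507]
tool_rot: [-0.704, -0.031, 0.709, -0.03]
ft_force: [-0.4, -0.4, -0.1]
grip_width: 0.0162
```

```bash
python3 look.py f; python3 plan.py -25 80 150 -35
```

```text
side 63 [310.1 175.3] [43.3 88.3]
side 68 [294.9 186.3] [-0.9 64.6]
side 86 [306.8 224.7] [ -7.5 -52.2]
side 91 [332.8 229.6] [ 40.9 -81.6]
top 55 [318.3 183.5] [102.3   2.1]
top 72 [356.6 199.5] [ 41.3 -84.1]
top 72 [291.7 212. ] [43.9 82.9]
top 76 [349.6 220. ] [ -6.3 -55.4]
top 77 [304.4 227.2] [-0.6 59.4]
t 7.8 tray mm [-119.8   -1.1] z 150.5 dir 0.2 F [-0.4 -0.5 -0.1] w 16.2
shift [  0.  -80.8 -95.1] turn 35.2
```

View pics/f_top.png

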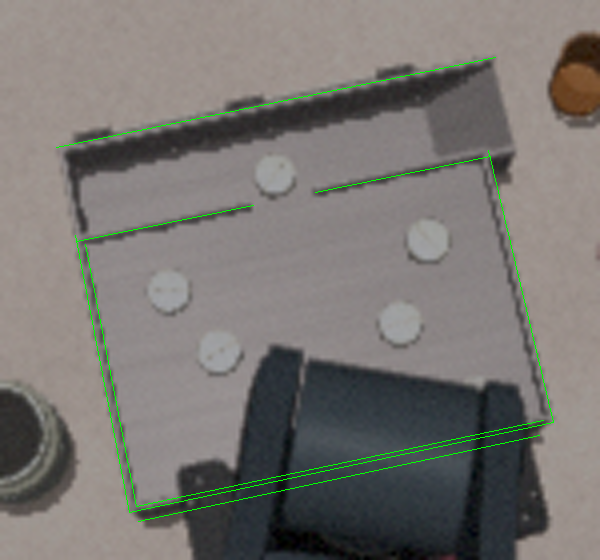

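View pics/f_side.png

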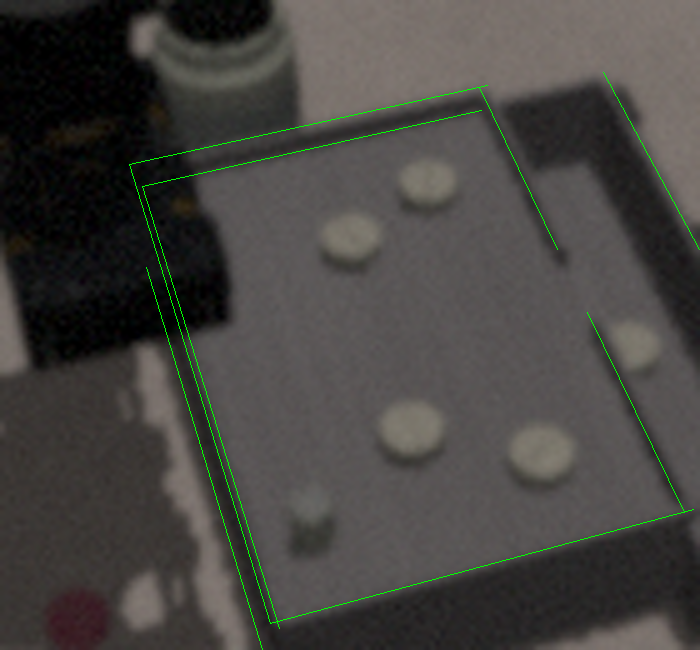

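The first tablet lies on the trough floor at side crop (635,345), and nothing else has moved. Next is the tablet at crop (219,352).

```bash
python3 plan.py -21 81 120 -47
```

```text
t 7.8 tray mm [-119.8   -1.1] z 150.5 dir 0.2 F [-0.4 -0.5 -0.1] w 16.2
shift [ 30.  -81.7 -99.3] turn 47.2
```

Call:
{"op": "move_arm", "data": {
  "commands": [
    [0.63,0,-25,-20,7],
    [0.63,0,-50,-45,14],
    [0.63,0,-75,-70,21],
    [0.63,0,-81,-95,28],
    [0.63,0,-81,-98,35],
    [0.63,0,-81,-98,42],
    [0.63,10,-81,-98,47],
    [0.63,10,-81,-98,47]
  ]
}}

```text
time: 8.47
position: [0.5465, 0.0686, 0.1394]
tool_rot: [-0.659, 0.254, 0.66, 0.254]
ft_force: [-0.5, -0.2, -0.6]
grip_width: 0.0161
```

```bash
python3 plan.py -21 81 89 -47; python3 look.py g
```

```text
t 8.47 tray mm [-16.1  79.1] z 139.4 dir -46.8 F [-0.5 -0.2 -0.6] w 16.1
shift [50.4  2.2  4.6] turn 0.2
side 54 [310.6 175.6] [44.1 87. ]
side 12 [297.8 187.9] [ 4.3 57.6]
side 87 [306.8 224.7] [ -7.5 -52.2]
side 89 [333.  229.5] [ 41.3 -81.4]
top 36 [319.3 182.5] [104.4  -1. ]
top 79 [356.6 199.4] [ 41.7 -84.3]
top 78 [349.6 219.9] [ -6.1 -55.3]
top 27 [369.3 236.8] [-58. -94.]
```

View pics/g_side.png

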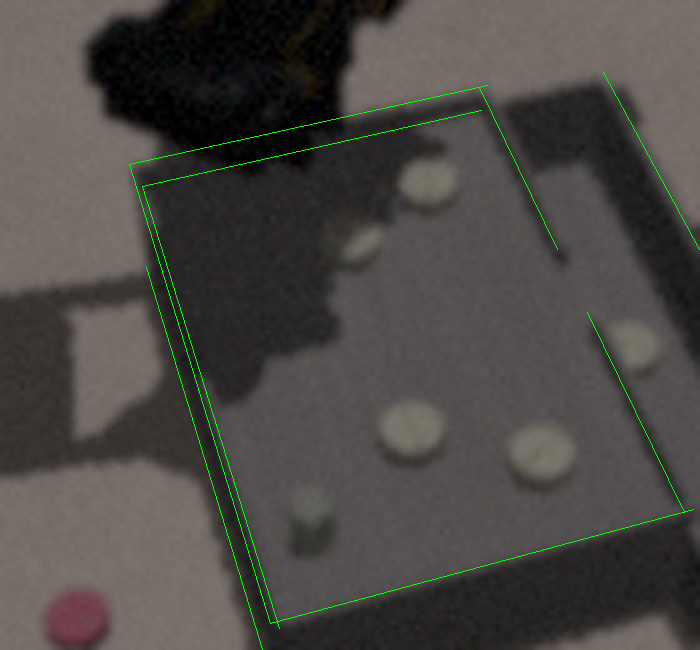

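Call:
{"op": "move_arm", "data": {
  "commands": [
    [0.63,5,2,6,0],
    [0.63,25,2,6,0],
    [0.63,40,2,6,0],
    [0.63,47,2,6,0],
    [0.63,50,2,6,0],
    [0.63,50,2,6,0]
  ]
}}

```text
time: 9.07
position: [0.5402, 0.0707, 0.0901]
tool_rot: [-0.66, 0.254, 0.66, 0.254]
ft_force: [0.3, -1.4, -0.3]
grip_width: 0.0163
```

```bash
python3 plan.py 41 14 89 -47; python3 look.py g2
```

```text
t 9.07 tray mm [-22.2  81.8] z 90.1 dir -46.7 F [ 0.3 -1.4 -0.3] w 16.3
shift [  1.    0.5 -92.7] turn 0.3
side 53 [310.4 175.6] [43.7 87.3]
side 23 [296.9 187.9] [ 2.1 58.3]
side 84 [306.8 224.8] [ -7.6 -52.4]
side 89 [333.  229.4] [ 41.5 -81.1]
top 59 [318.3 183.4] [102.5   2.1]
top 77 [356.6 199.4] [ 41.6 -84.2]
top 78 [349.6 219.9] [ -6.1 -55.3]
top 26 [369.3 236.8] [-58.1 -94.2]
```

View pics/g2_side.png

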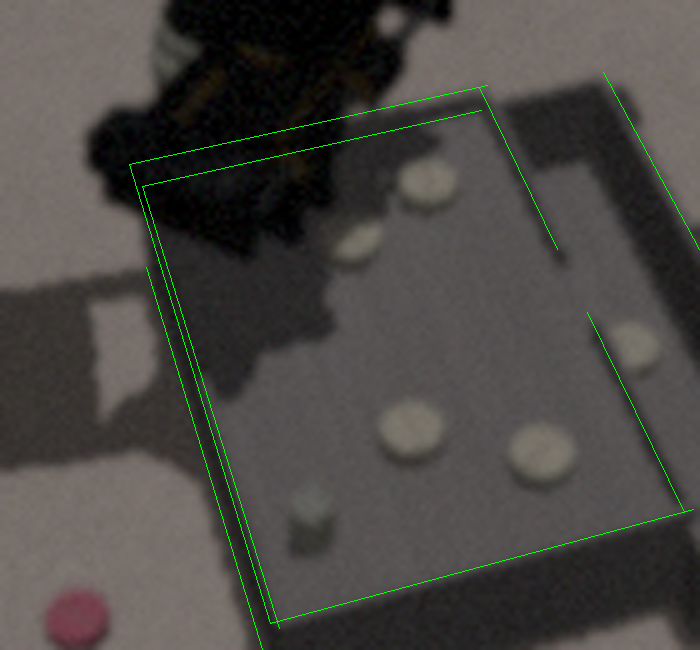

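The jaws are down behind the tablet, which is unmoved at crop (356,240). Pushing now.

Call:
{"op": "move_arm", "data": {
  "commands": [
    [0.63,1,0,-6,0],
    [0.63,1,0,-12,0],
    [0.63,1,0,-18,0],
    [0.63,1,0,-24,0],
    [0.63,1,0,-30,0],
    [0.63,1,0,-36,0],
    [0.63,1,0,-42,0],
    [0.63,1,0,-48,0]
  ]
}}

```text
time: 9.83
position: [0.5767, 0.0381, 0.0895]
tool_rot: [-0.66, 0.254, 0.66, 0.254]
ft_force: [-0.9, -0.7, 0.1]
grip_width: 0.0161
```

Call:
{"op": "move_arm", "data": {
  "commands": [
    [0.63,0,0,-6,0],
    [0.63,0,0,-12,0],
    [0.63,0,0,-18,0],
    [0.63,0,0,-24,0],
    [0.63,0,0,-30,0],
    [0.63,0,0,-36,0],
    [0.63,0,0,-41,0],
    [0.63,0,0,-44,0]
  ]
}}

```text
time: 10.5
position: [0.6097, 0.0085, 0.0896]
tool_rot: [0.66, -0.254, -0.66, -0.254]
ft_force: [0.7, -0.0, -0.3]
grip_width: 0.0159
```

```bash
python3 plan.py 41 14 89 -47
```

```text
t 10.5 tray mm [42.  14.1] z 89.6 dir -46.8 F [ 0.7 -0.  -0.3] w 15.9
shift [0.6 0.8 0.6] turn 0.2
```

Call:
{"op": "move_arm", "data": {
  "commands": [
    [0.63,0,0,8,0],
    [0.63,0,0,24,0],
    [0.63,-30,0,36,0],
    [0.63,-60,0,40,0],
    [0.63,-60,0,40,-7]
  ]
}}

```text
time: 10.92
position: [0.5803, 0.0372, 0.1541]
tool_rot: [0.677, -0.211, -0.672, -0.213]
ft_force: [0.7, -0.3, 0.9]
grip_width: 0.0161
```

```bash
python3 plan.py -80 0 150 0
```

```text
t 10.92 tray mm [15.  45.1] z 154.1 dir -39.5 F [ 0.7 -0.3  0.9] w 16.1
shift [ 3.5 95.3 44.6] turn -39.5
```

Call:
{"op": "move_arm", "data": {
  "commands": [
    [0.63,0,30,14,-7],
    [0.63,0,60,28,-14],
    [0.63,0,85,40,-21],
    [0.63,0,95,45,-28],
    [0.63,0,95,45,-35],
    [0.63,0,95,45,-39.5],
    [0.63,0,95,45,-39.5]
  ]
}}

```text
time: 11.5
position: [0.4868, -0.0156, 0.1497]
tool_rot: [-0.706, -0.028, 0.707, -0.028]
ft_force: [0.6, 0.8, 0.6]
grip_width: 0.0164
```

```bash
python3 look.py i; python3 plan.py 22 -1 89 0
```

```text
side 58 [310.3 175.5] [43.5 87.6]
side 72 [327.6 199.5] [57.9  2.6]
side 85 [306.7 224.7] [ -7.7 -52.2]
side 91 [333.  229.5] [ 41.3 -81.3]
top 59 [318.3 183.4] [102.5   2.1]
top 76 [322.8 199.8] [58.4 -0.4]
top 79 [356.6 199.4] [ 41.7 -84.3]
top 75 [291.6 212.1] [43.7 83.1]
t 11.6 tray mm [-81.9   0.1] z 149.6 dir -0.3 F [-0.5  0.1 -0.6] w 16.2
shift [  60.6    0.4 -103.9] turn -0.3
```

View pics/i_side.png

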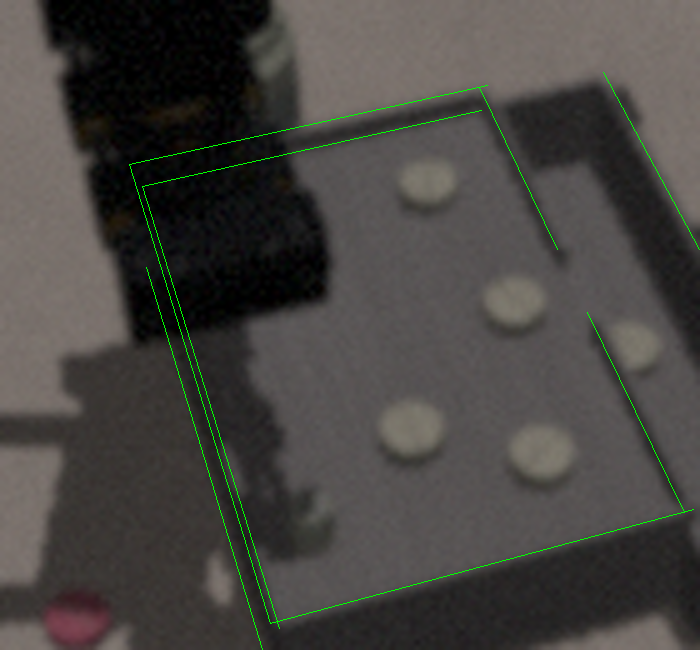

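View pics/i_top.png

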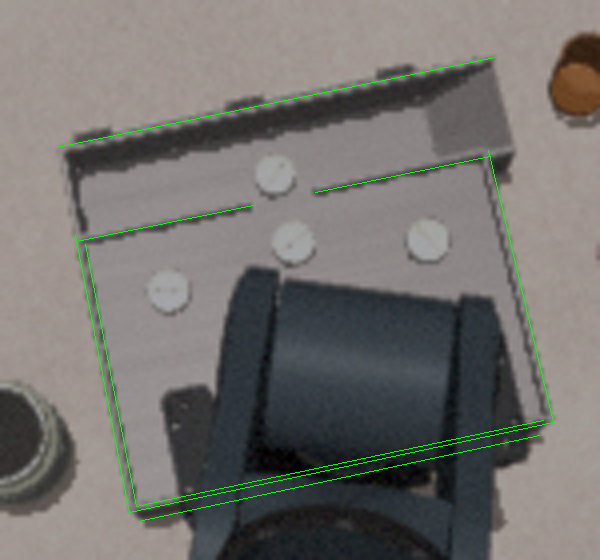

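The second tablet stands before the gate at top crop (293,243), y≈−1. Now I'll come down behind it and push straight.

Call:
{"op": "move_arm", "data": {
  "commands": [
    [0.63,0,0,-40,0],
    [0.63,5,0,-75,0],
    [0.63,25,0,-95,0],
    [0.63,45,0,-103,0],
    [0.63,56,0,-104,0],
    [0.63,60,0,-104,0],
    [0.63,60,0,-104,0]
  ]
}}

```text
time: 12.18
position: [0.5893, -0.0074, 0.0881]
tool_rot: [-0.705, -0.027, 0.708, -0.027]
ft_force: [-0.6, 0.9, -0.5]
grip_width: 0.0162
```

```bash
python3 plan.py 70 -1 89 0
```

```text
t 12.18 tray mm [20.4 -0.1] z 88.1 dir -0.3 F [-0.6  0.9 -0.5] w 16.2
shift [ -1.1   0.7 -49.6] turn -0.3
```

Call:
{"op": "move_arm", "data": {
  "commands": [
    [0.63,-1,1,-8,0],
    [0.63,-1,1,-15,0],
    [0.63,-1,1,-22,0],
    [0.63,-1,1,-29,0],
    [0.63,-1,1,-36,0],
    [0.63,-1,1,-42,0],
    [0.63,-1,1,-48,0],
    [0.63,-1,1,-51,0]
  ]
}}

```text
time: 12.85
position: [0.6436, -0.005, 0.0907]
tool_rot: [0.707, 0.027, -0.706, 0.027]
ft_force: [0.6, 0.1, 0.2]
grip_width: 0.0163
```

```bash
python3 plan.py 70 -1 89 0
```

```text
t 12.85 tray mm [74.7 -2.1] z 90.7 dir -0.2 F [0.6 0.1 0.2] w 16.3
shift [ 1.7 -1.1  4.7] turn -0.2
```

Call:
{"op": "move_arm", "data": {
  "commands": [
    [0.63,0,0,8,0],
    [0.63,-10,0,24,0],
    [0.63,-40,0,50,0],
    [0.63,-60,0,90,0],
    [0.63,-60,0,130,0],
    [0.63,-60,0,165,0],
    [0.63,-60,0,180,0]
  ]
}}

```text
time: 13.43
position: [0.4554, -0.0176, 0.1506]
tool_rot: [-0.704, -0.028, 0.709, -0.026]
ft_force: [-0.9, 0.1, -1.1]
grip_width: 0.0162
```

```bash
python3 look.py j; python3 plan.py -33 -72 120 30
```

```text
side 61 [310.3 175.4] [43.6 88. ]
side 84 [306.9 224.8] [ -7.4 -52.3]
side 91 [333.  229.5] [ 41.3 -81.4]
top 74 [356.7 199.4] [ 41.6 -84.3]
top 73 [291.7 212.1] [43.8 83. ]
top 76 [349.6 220. ] [ -6.3 -55.4]
t 13.53 tray mm [-111.5    0. ] z 150.6 dir -0.3 F [ 0.8 -0.6 -0.2] w 16.0
shift [ 30.   71.7 -79. ] turn -30.3
```

View pics/j_side.png

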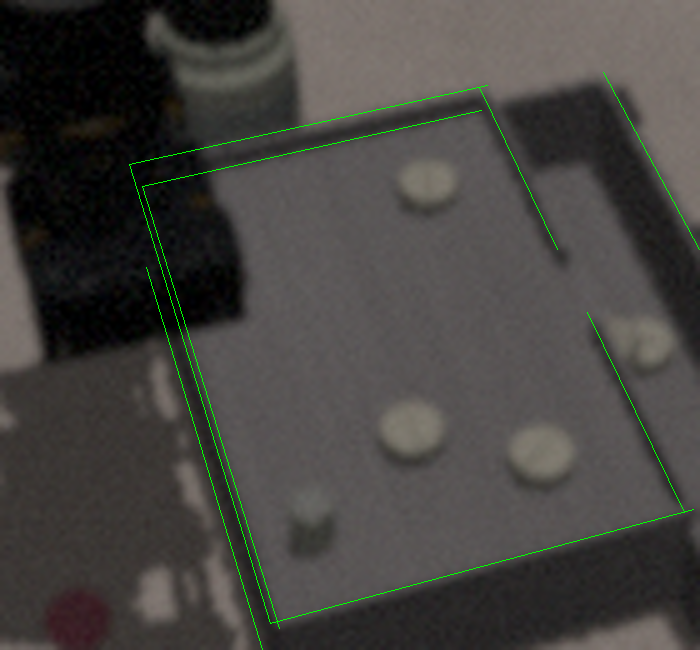

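View pics/j_top.png

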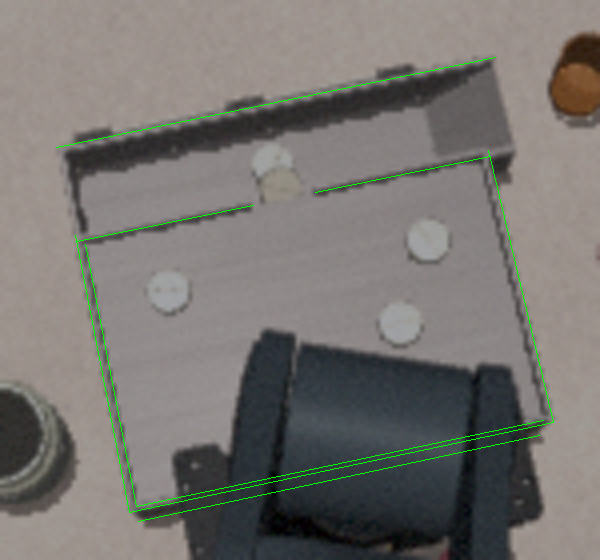

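Now two tablets show in the gate/trough area: a flat one at top crop (272,160) and a tilted one at (280,183). I'll check how deep the tilted one lies.

```bash
python3 - <<'E'
from h import *; from rig import robot
T=np.load("tray.npy")
a=robot.camera("top"); b=robot.camera("side")
A=cv2.resize(a["image"][170:200,300:345,::-1],None,fx=8,fy=8,interpolation=cv2.INTER_CUBIC)
B=cv2.resize(b["image"][190:220,335:380,::-1],None,fx=8,fy=8,interpolation=cv2.INTER_CUBIC)
cv2.imwrite("pics/k.png",np.hstack([A,np.zeros((240,20,3),np.uint8),B]))
for z in (.02,.03,.045,.06): 
    for x in (.095,.1,.105): print(z,x,"top",(proj(a,t2w(T,(x,0,z)))[0]+T[3:5]-[300,170]).round(1)*8,"side",(proj(b,t2w(T,(x,0,z)))[0]+T[5:7]-[335,190]).round(1)*8)
E
```

```text
0.02 0.095 top [158.4 164. ] side [ 60.8 166.4]
0.02 0.1 top [156.  149.6] side [ 76.8 162.4]
0.02 0.105 top [152.8 135.2] side [ 92.8 158.4]
0.03 0.095 top [158.4 156.8] side [ 62.4 144. ]
0.03 0.1 top [155.2 142.4] side [ 78.4 140. ]
0.03 0.105 top [152. 128.] side [ 94.4 136. ]
0.045 0.095 top [158.4 146.4] side [ 64.8 110.4]
0.045 0.1 top [155.2 132. ] side [ 80.8 106.4]
0.045 0.105 top [152.  116.8] side [ 96.8 102.4]
0.06 0.095 top [157.6 135.2] side [67.2 75.2]
0.06 0.1 top [154.4 120.8] side [83.2 71.2]
0.06 0.105 top [151.2 105.6] side [100.   67.2]
```

View pics/k.png

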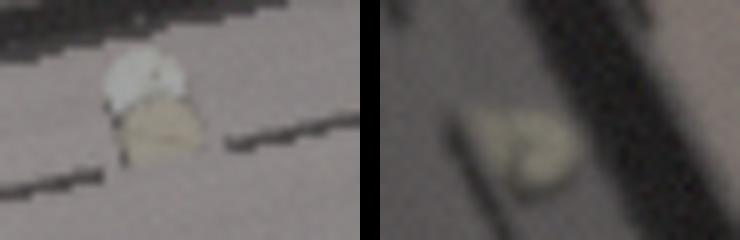

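Both views put the tilted tablet's centre at z≈0.03 m. It lies in the trough, leaning on the first one. For the third I'll take the tablet at top crop (400,323), staying clear of the canister.

```bash
python3 plan.py -27.5 -74 125 40.7
```

```text
t 13.63 tray mm [-106.    -1.6] z 150.9 dir -0.3 F [0.9 0.6 0.1] w 15.9
shift [ 26.1  72.  -78.8] turn -41.0
```

Call:
{"op": "move_arm", "data": {
  "commands": [
    [0.63,0,20,-20,-7],
    [0.63,0,40,-40,-14],
    [0.63,0,60,-60,-21],
    [0.63,0,72,-75,-28],
    [0.63,0,72,-79,-35],
    [0.63,5,72,-79,-41],
    [0.63,10,72,-79,-41],
    [0.63,10,72,-79,-41]
  ]
}}

```text
time: 14.3
position: [0.5478, -0.0846, 0.1393]
tool_rot: [-0.652, -0.272, 0.653, -0.272]
ft_force: [-0.3, 0.7, -1.4]
grip_width: 0.016
```

```bash
python3 plan.py -27.5 -74 89 40.7; python3 look.py m
```

```text
t 14.3 tray mm [-27.3 -73.6] z 139.3 dir 40.6 F [-0.3  0.7 -1.4] w 16.0
shift [50.3  0.2  0.4] turn -0.1
side 22 [310.7 224. ] [  1. -53.]
side 83 [333.5 229.9] [ 42.  -82.7]
top 73 [291.7 212.1] [43.8 83. ]
```

View pics/m_side.png

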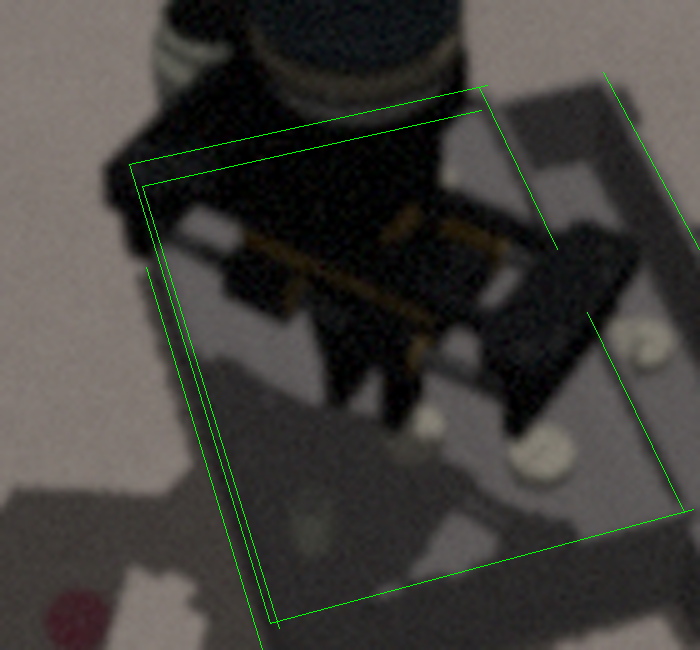

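Call:
{"op": "move_arm", "data": {
  "commands": [
    [0.63,15,0,0,0],
    [0.63,30,0,0,0],
    [0.63,41,0,0,0],
    [0.63,47,0,0,0],
    [0.63,50,0,0,0],
    [0.63,50,0,0,0]
  ]
}}

```text
time: 14.9
position: [0.5471, -0.0845, 0.09]
tool_rot: [-0.652, -0.273, 0.653, -0.273]
ft_force: [0.2, -0.9, -0.3]
grip_width: 0.0163
```

```bash
python3 plan.py 41 -15 89 40.7; python3 look.py n
```

```text
t 14.9 tray mm [-28.  -73.5] z 90.0 dir 40.7 F [ 0.2 -0.9 -0.3] w 16.3
shift [  1.    0.7 -90.4] turn 0.0
top 75 [291.6 212.1] [43.7 83.1]
```

View pics/n_side.png

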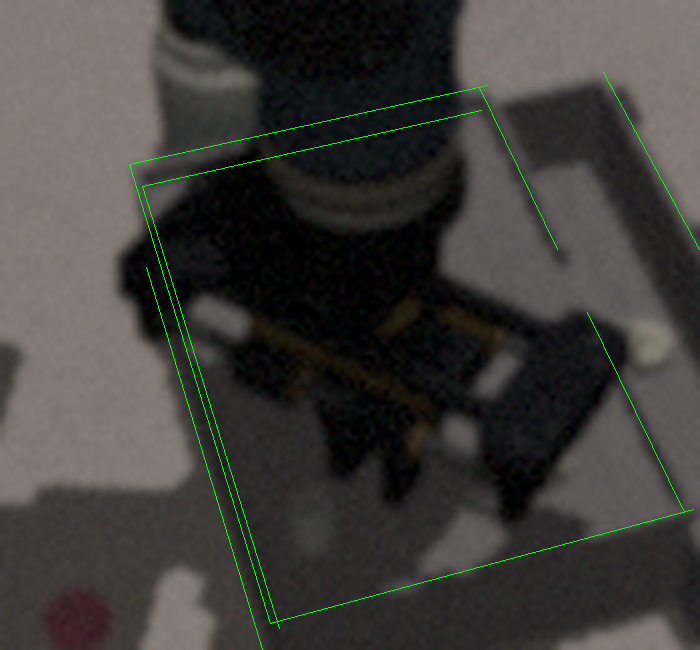

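The fingers are down at crop (345,455) and (398,480). The canister at (312,525) is clear.

Call:
{"op": "move_arm", "data": {
  "commands": [
    [0.63,1,0,-6,0],
    [0.63,1,0,-12,0],
    [0.63,1,0,-18,0],
    [0.63,1,0,-24,0],
    [0.63,1,0,-30,0],
    [0.63,1,0,-36,0],
    [0.63,1,0,-42,0],
    [0.63,1,0,-48,0]
  ]
}}

```text
time: 15.67
position: [0.5814, -0.0499, 0.0896]
tool_rot: [-0.652, -0.273, 0.652, -0.273]
ft_force: [-0.2, 0.3, 0.0]
grip_width: 0.016
```

Call:
{"op": "move_arm", "data": {
  "commands": [
    [0.63,0,0,-6,0],
    [0.63,0,0,-12,0],
    [0.63,0,0,-18,0],
    [0.63,0,0,-24,0],
    [0.63,0,0,-30,0],
    [0.63,0,0,-36,0],
    [0.63,0,0,-40,0],
    [0.63,0,0,-42,0]
  ]
}}

```text
time: 16.33
position: [0.611, -0.02, 0.0895]
tool_rot: [0.652, 0.273, -0.652, 0.273]
ft_force: [0.2, 0.3, 0.3]
grip_width: 0.0162
```

Call:
{"op": "move_arm", "data": {
  "commands": [
    [0.63,0,0,8,0],
    [0.63,0,0,24,0],
    [0.63,-30,0,36,0],
    [0.63,-60,0,40,0],
    [0.63,-60,0,40,7]
  ]
}}

```text
time: 16.75
position: [0.5839, -0.0511, 0.1542]
tool_rot: [0.67, 0.23, -0.666, 0.233]
ft_force: [-0.5, -1.1, 0.7]
grip_width: 0.016
```

```bash
python3 plan.py -85 -1 150 0
```

```text
t 16.75 tray mm [ 11.5 -43.1] z 154.2 dir 33.6 F [-0.5 -1.1  0.7] w 16.0
shift [  3.4 -88.5  57.1] turn 33.6
```

Call:
{"op": "move_arm", "data": {
  "commands": [
    [0.63,0,-30,19,7],
    [0.63,0,-60,38,14],
    [0.63,0,-80,52,21],
    [0.63,0,-88,57,28],
    [0.63,0,-88,57,33.6],
    [0.63,0,-88,57,33.6],
    [0.63,0,-88,57,33.6]
  ]
}}

```text
time: 17.33
position: [0.483, -0.0159, 0.1498]
tool_rot: [0.707, 0.03, -0.706, 0.031]
ft_force: [-0.2, 0.3, -0.2]
grip_width: 0.0161
```

```bash
python3 look.py o; python3 plan.py 22 -1 89 0
```

```text
side 58 [310.4 175.3] [43.8 88. ]
side 72 [327.4 199.2] [57.8  3.8]
side 85 [333.  229.7] [ 41.1 -81.8]
top 76 [322.6 199.8] [58.5  0.3]
top 77 [356.7 199.4] [ 41.6 -84.5]
top 75 [291.6 212.1] [43.7 83.1]
t 17.43 tray mm [-85.8   0. ] z 149.6 dir 0.3 F [0.4 0.2 0.2] w 16.2
shift [  60.7    1.5 -107.8] turn 0.3
```

View pics/o_side.png

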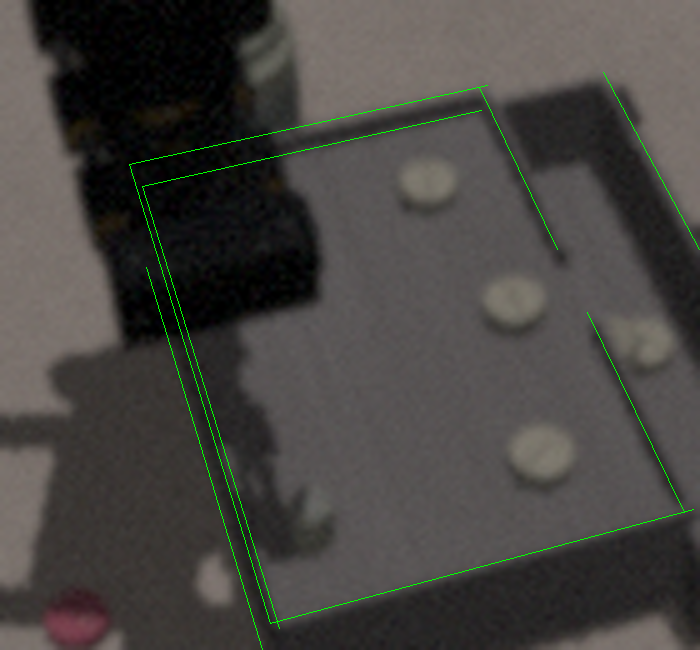

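View pics/o_top.png

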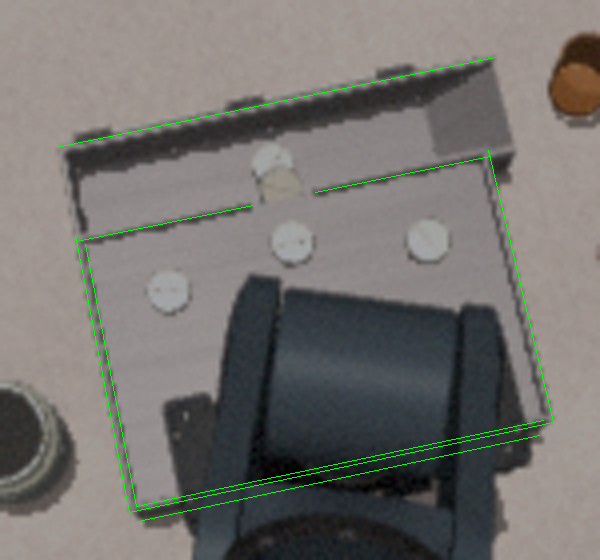

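The third tablet stands before the gate at top crop (293,243), and I'll push it through the same way.

Call:
{"op": "move_arm", "data": {
  "commands": [
    [0.63,0,0,-40,0],
    [0.63,5,0,-78,0],
    [0.63,25,0,-98,0],
    [0.63,45,0,-106,0],
    [0.63,56,0,-107,0],
    [0.63,60,0,-107,0],
    [0.63,60,0,-107,0]
  ]
}}

```text
time: 18.02
position: [0.5877, -0.0063, 0.088]
tool_rot: [-0.705, -0.03, 0.708, -0.03]
ft_force: [-0.1, 0.5, -0.2]
grip_width: 0.0164
```

```bash
python3 plan.py 72 -1 89 0
```

```text
t 18.02 tray mm [18.8  1.2] z 88.0 dir 0.2 F [-0.1  0.5 -0.2] w 16.4
shift [ -1.2   2.3 -53.2] turn 0.2
```

Call:
{"op": "move_arm", "data": {
  "commands": [
    [0.63,-1,2,-8,0],
    [0.63,-1,2,-15,0],
    [0.63,-1,2,-22,0],
    [0.63,-1,2,-30,0],
    [0.63,-1,2,-38,0],
    [0.63,-1,2,-46,0],
    [0.63,-1,2,-52,0],
    [0.63,-1,2,-53,0]
  ]
}}

```text
time: 18.68
position: [0.6445, -0.004, 0.0908]
tool_rot: [0.707, 0.03, -0.706, 0.03]
ft_force: [0.1, -0.0, -0.1]
grip_width: 0.0161
```

```bash
python3 plan.py 72 -1 89 0
```

```text
t 18.68 tray mm [75.6 -1.2] z 90.8 dir 0.2 F [ 0.1 -0.  -0.1] w 16.1
shift [ 1.8 -0.2  3.6] turn 0.2
```

Call:
{"op": "move_arm", "data": {
  "commands": [
    [0.63,0,0,8,0],
    [0.63,-10,0,24,0],
    [0.63,-40,0,50,0],
    [0.63,-60,0,90,0],
    [0.63,-60,0,130,0],
    [0.63,-60,0,165,0],
    [0.63,-60,0,195,0],
    [0.63,-60,0,195,0]
  ]
}}

```text
time: 19.35
position: [0.4382, -0.0184, 0.1501]
tool_rot: [-0.702, -0.031, 0.711, -0.028]
ft_force: [0.1, 1.2, -0.7]
grip_width: 0.0161
```

```bash
python3 look.py q; python3 plan.py; python3 - <<'E'
from h import *; from rig import robot
a=robot.camera("top"); b=robot.camera("side")
A=cv2.resize(a["image"][165:200,295:345,::-1],None,fx=7,fy=7,interpolation=cv2.INTER_CUBIC)
B=cv2.resize(b["image"][185:220,330:380,::-1],None,fx=7,fy=7,interpolation=cv2.INTER_CUBIC)
cv2.imwrite("pics/r.png",np.hstack([A,B]))
E
```

```text
side 62 [310.3 175.4] [43.7 87.9]
side 93 [332.9 229.5] [ 41.1 -81.4]
top 71 [356.7 199.6] [ 41.1 -84.3]
top 69 [291.7 212. ] [44. 83.]
t 19.45 tray mm [-123.1   -1.2] z 150.8 dir 0.1 F [ 0.1 -0.2 -0.2] w 16.1
```

View pics/q_side.png

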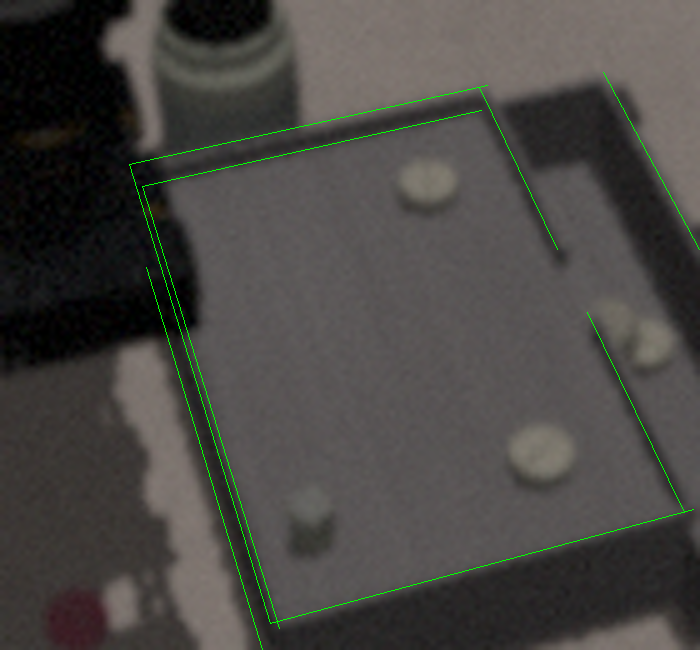

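View pics/q_top.png

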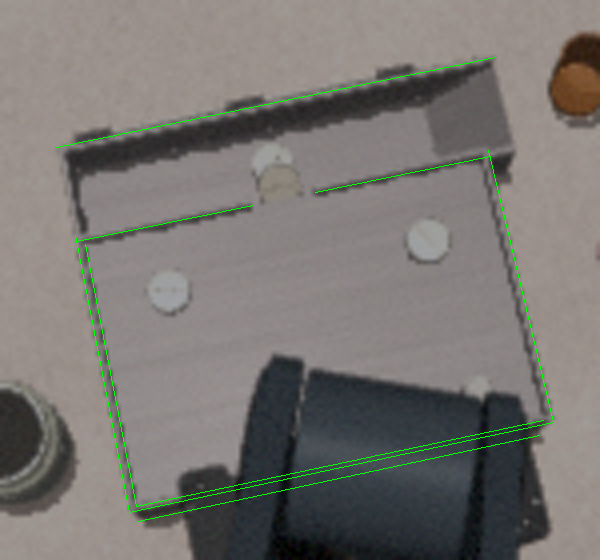

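View pics/r.png

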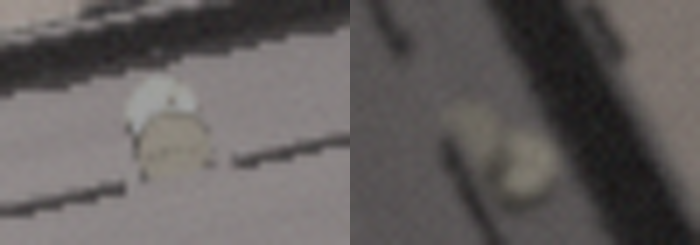

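```bash
python3 - <<'E'
from h import *; from rig import robot
T=np.load("tray.npy"); a=robot.camera("top"); b=robot.camera("side")
def f(X): return np.r_[proj(a,t2w(T,X))[0]+T[3:5]-[319.4,185.6],proj(b,t2w(T,X))[0]+T[5:7]-[346.9,203.6]]
s=least_squares(f,[.1,0,.03]); print(s.x.round(4),s.fun.round(2))
# hypotheses: tilted disc outline overlays
A=cv2.resize(a["image"][165:200,295:345,::-1],None,fx=8,fy=8,interpolation=cv2.INTER_CUBIC)
B=cv2.resize(b["image"][185:220,330:380,::-1],None,fx=8,fy=8,interpolation=cv2.INTER_CUBIC)
rows=[]
th=np.linspace(0,2*np.pi,40)
for z,x,tilt in ((.032,.098,50),(.042,.098,40),(.055,.098,20)):
    tl=np.radians(tilt); A2,B2=A.copy(),B.copy()
    n=np.array([np.sin(tl),0,np.cos(tl)]); e=np.array([np.cos(tl),0,-np.sin(tl)])
    P=np.array([x,0.,z])+.005*n+.014*(np.cos(th)[:,None]*e+np.sin(th)[:,None]*np.array([0,1,0]))
    for im,c,off,sh in ((A2,a,(295,165),T[3:5]),(B2,b,(330,185),T[5:7])):
        q=((proj(c,t2w(T,P))+sh+.5-off)*8).astype(np.int32); cv2.polylines(im,[q],True,(0,0,255),1)
    rows.append(np.hstack([A2,B2]))
cv2.imwrite("pics/s.png",cv2.resize(np.vstack(rows),(560,588)))
E
```

```text
[ 0.1035 -0.0007  0.0431] [-0.02 -0.33 -0.28  0.08]
```

View pics/s.png

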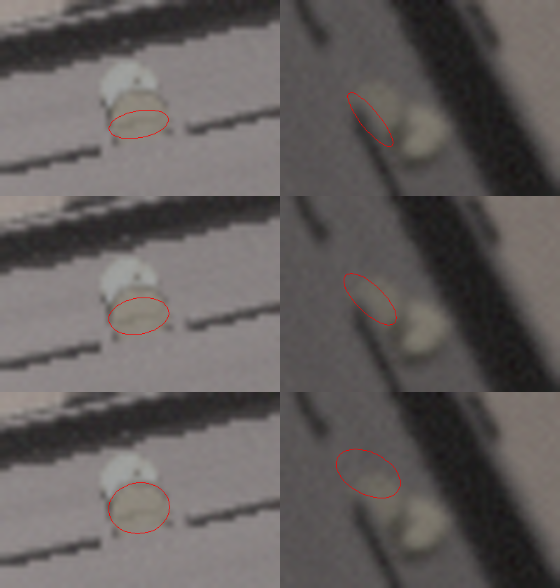

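```bash
python3 - <<'E'
from h import *; from rig import robot
T=np.load("tray.npy"); a=robot.camera("top"); b=robot.camera("side")
A=cv2.resize(a["image"][165:200,295:345,::-1],None,fx=8,fy=8,interpolation=cv2.INTER_CUBIC)
B=cv2.resize(b["image"][185:220,330:380,::-1],None,fx=8,fy=8,interpolation=cv2.INTER_CUBIC)
rows=[]
th=np.linspace(0,2*np.pi,40)
for z,x,tilt in ((.033,.103,-25),(.038,.103,-20),(.043,.102,-30),(.053,.100,-15)):
    tl=np.radians(tilt); A2,B2=A.copy(),B.copy()
    n=np.array([np.sin(tl),0,np.cos(tl)]); e=np.array([np.cos(tl),0,-np.sin(tl)])
    P=np.array([x,0.,z])+.005*n+.014*(np.cos(th)[:,None]*e+np.sin(th)[:,None]*np.array([0,1,0]))
    for im,c,off,sh in ((A2,a,(295,165),T[3:5]),(B2,b,(330,185),T[5:7])):
        q=((proj(c,t2w(T,P))+sh+.5-off)*8).astype(np.int32); cv2.polylines(im,[q],True,(0,0,255),1)
    rows.append(np.hstack([A2,B2]))
cv2.imwrite("pics/u.png",cv2.resize(np.vstack([np.hstack(rows[:2]),np.hstack(rows[2:])]),(800,280)))
E
```

```text
(no output)
```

View pics/u.png

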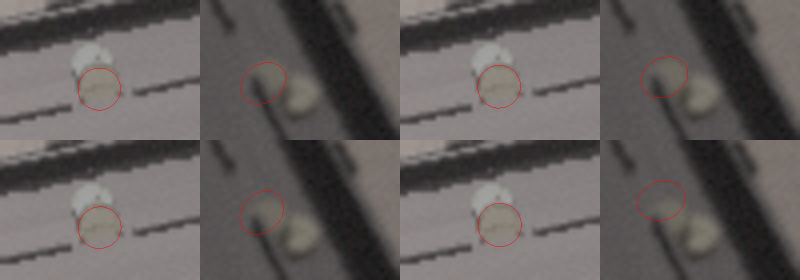

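```bash
python3 -c "
from rig import robot
print(robot.get_obs()['time']);print(robot.hand_in())"
```

```text
19.75
the job is handed in; nothing more can be done
None
```

I swept three tablets through the gate one at a time, pushing with the half-closed fingertips as a V. I checked in the pictures that each was in the trough before starting the next. The job was handed in at 19.75 s of the 70 s limit, and no verdict came back.

- **Tablets in the trough:** The first lies flat on the floor. The second and third came to rest tilted against it below the gate. I put the third's centre at roughly 0.033–0.043 m from the two views, below the 0.055 m limit. This was the least exact check, because the plate edge partly hides that tablet.
- **Rest of the scene:** The other two tablets are still on the plate at their measured starting spots. The canister, vial and tub look unmoved. The wrist force readings between moves stayed at about 1 N, and the gripper was clear of everything when I handed in.
- **Disagreements:** The two cameras differed by about 2–5 mm in the tray's y direction. I used the tool position and the gate's appearance from above to settle it. In the last gate pushes the fingers also went 2–5 mm further than I had planned, but they stayed short of the rim.

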